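Ram a jar home in its travel sleeve

ROBOT

A 6-joint arm with a two-finger parallel gripper is mounted at the origin on a cart in front of the work surface, level with it; the furniture and walls round the work are solid. World frame = base frame: x ahead of the robot, y to its left, z up, the work surface at z = 0. Lengths are in m, angles in rad, forces in N, time in s.
With the tool pointing down it reaches from about 0.325 to 0.9 m from the base axis. Payload 3.5 kg.
Tool frame: the origin (TCP) lies at the very end of the fingers, on their centre line; the grasp point (between the pads) lies 19 mm behind it; z points along the fingers, y is the direction in which the jaws open and shut (so a half turn about z gives the same grasp; the last joint's range is limited). The gripper opens to 85 mm and grips with 20 to 120 N. Pads are 22 mm wide; open, the fingers measure 114 mm over their backs; the gripper's body (76 mm by 85 mm) begins 54 mm behind the grasp point. The pads swing forward as they close: fully open they stand 13 mm farther back than shut.
Start: joints at [-1.313, 0.276, -0.026, 1.268, 0, 1.467], TCP at [0.221, -0.585, 0.231] pointing down, gripper open.
Joint ranges: [-3.12, 3.12], [-0.85, 1.88], [-1.08, 1.24], [-1.95, 2.15], [-1.57, 1.53], [-3.14, 3.14]. Speed limits (rad/s): [2.57, 2.57, 3.14, 3.14, 3.14, 3.14].

INTERFACE

Orientations are given as a unit quaternion [w, x, y, z].
In Python, from workcell import env gives the robot as it stands. The module is installed in compiled form; this text tells all that it offers.
- The arm moves only by the tool play_rows, never from a script. Its argument "rows" is a list that holds one entry, the list of rows, each a list of 7 numbers: the shift along the world's x, y, z in mm, then the turn, a rotation vector about the world's x, y, z in degrees, then the gripper's target within -1 to 1 (shut at 1, half-way at 0, fully open at -1). A call has 1 to 5 rows; each row is the pose to reach, as a shift and turn from the pose measured when the call began; what a row does not reach only later rows make up. A row lasts 1/8 s, in which the tool goes at most 62.5 mm and 10.7 degrees, less where a joint would pass 70% of its speed; a pose out of reach is approached as far as the arm can. A call with a gripper value outside its range is refused whole. The fingers move at their own pace and stop on an object; "newtons" is the grip in N (left out, the last holds). Time passes only in rows, so rows that repeat a pose let the fingers close. It gives the time, the measured TCP pose, the force and the opening at its end, in the units of the state.
- env.observe(): the state, without advancing time (a new reading comes with each control period).
- env.grab_frame(name): name is "scene" or "top" or "wrist"; returns a dict with "image" (480x640x3 uint8, red, green, blue), "range_z" (480x640 float32, m along the optical axis (not along the pixel's ray), 0 where there is no reading), "fx", "fy", "cx", "cy" (pixels), "k1" (the pictures are not rectified: a ray, as slopes to the right and down, at radius r is drawn at 1 + k1 r^2 times it, then the intrinsics apply), "cam_to_world" (4x4, takes a point from camera to world coordinates); the wrist camera has in their place "T_tool_cam" (4x4, takes a point from camera to tool coordinates, whose origin is the TCP and whose axes are the flange's). Camera axes: x right, y up, looking along -z (the intrinsics and any distortion apply to the point x, -y, -z); pixel columns grow to the right and rows downward; lengths in m; the calibration is good to about 2 mm. A picture is of the moment at which its call begins: read the wrist's pose just before it.
- env.hand_in(): hands the job in, once; it reports no verdict.
Trained networks look in the newest picture that a camera, given by its name, has taken for a name from the list of things; names that differ only in an ending like _2 or _b are one class to them, and where a whole thing is asked for, a point or a joint stands for the part that bears it (a point fixed in the world has none). Each returns a list of dicts, best first, with "score" (0 to 1); they miss things now and then, are a little off and sometimes report something else, mostly with a low value. They report only what shows in the picture. A call takes as long as a camera call. They do not tell look-alikes from the thing itself.
- env.find_in(camera, target): "at" ([x, y, z] in m, in the coordinates of the camera as it stood for that picture, good to about 4 mm: the middle of the surface that is visible of it).
- env.masks_of(camera, target): "pixels" (480x640 bool, what is visible of it).
- env.landmark_of(camera, target): "at" ([x, y, z] in m, in the coordinates of the camera as it stood for that picture, good to about 4 mm: a listed point, or the origin of a listed thing).
The state is a dict: "time": time; "q": joint angles; "joint_velocities": joint speeds; "effort": joint torques, N m; "tool_pos": TCP position; "tool_rot": TCP orientation; "wrist_force": force on the tool from outside, world axes, zero at the start; "wrist_torque": the same for the moment, N m; "width": opening from 0.0 (shut) to 1.0 (fully open).
Only numpy, scipy, OpenCV 4.12 (cv2) and the standard library are available. Lean on these libraries where they do the work, as an engineer would, in place of code of your own. Each camera call takes 0.05 s, during which the arm holds its last target.

TASK

Take the small glass jar that stands on the round wooden blank and start it upright, cap up, in the mouth of the metal sleeve; then with the ramrod push it down the sleeve until it has stopped on the hidden stop and bear on it there with a steady firm push of about 15 N for half a second. It is glass: never push with more than 25 N. Put the ramrod back upright in its holder and leave the other things where they lie.

Things in the scene. Friction and masses are not known exactly. Their poses are not given: they have to be found in the camera images.
- jar_center (a point): Centre (half-way up, on the axis) of the glass jar to be packed, the only one standing on the flat round beech blank (65 mm wide, 8 mm thick). 31 mm in diameter, 42 mm high (21 mm above and below this point), about 40 g; z points up through its flat cap (28 mm wide). Other jars stand on the table and are not part of the job.
- sleeve_mouth (a point): Centre of the open mouth of the upright opaque metal sleeve, level with the rim, 125 mm above the table; z up along its axis. Fixed to the table by a round flange 86 mm wide; 46 mm wide outside, 52 mm at the rim; bore 34 mm, flared to 40 mm over the top 10 mm.
- rib_top (a point): Point on the sleeve's axis level with the top of its three inner felt ribs, 25 mm below the rim. They run on downwards, are sprung and leave a 28 mm circle: a jar set in the mouth rests on their tops, 17 mm of it standing out. They centre it, rub with 3 to 9 N all the way as it is pushed down, and then hold it.
- sleeve_foot (a point): Point on the sleeve's axis at table height. Above it, hidden in the tube, is the stop: a sprung pad that yields about 3 mm per 10 N. Its height differs each time and is not reported: the jar's cap ends 28 to 62 mm below the rim. A push that meets under 10 N is only rubbing on the ribs; at the stop the force climbs past that and the jar moves no more.
- ramrod_grip (a point): Middle of the ramrod's wooden handle, on the axis, 122 mm above the underside of its foot; z points along the rod away from the foot. Handle 23 mm wide from 97 to 142 mm above the foot's underside, above it a 29 mm knob up to 158 mm; below it a 14 mm steel shaft and a flat rubber foot 24 mm wide. About 90 g. Stands upright and loose in its holder.
- ramrod_foot (a point): Centre of the underside of the ramrod's rubber foot; z points up along the rod.
- holder_floor (a point): Centre of the inner floor of the ramrod's holder, on which the foot stands, 8 mm above the table. The holder is a low metal cup fixed to the table by a flange 72 mm wide; 48 mm wide outside at the rim, which is 40 mm above this point; bore 33 mm, flared to 40 mm at the rim.
- eraser: An eraser 18x40x11 mm lying on the table among the work, a bystander; origin at the centre of its underside.
- pencil: A pencil 149 mm long, 7 mm thick, lying on the table, a bystander; origin at its underside.
- pot_lid: A flat round pot lid 47 mm wide, 6 mm high, lying on the table, a bystander; origin at the centre of its underside.
There are look-alikes about, which are no part of the job. What is shaped like the part that bears jar_center but purple or red is not meant.

How it is judged:
On the way, in this order (a step that is already met when the one before it is completed fails the run):
1. the jar stands upright in the mouth of the sleeve, let go (horizontal distance between jar_center and sleeve_mouth below 0.007 m and angle between jar_center's own z axis and vertical below 0.25 rad and z of jar_center in the frame of sleeve_mouth below 0.01 m and contact force between the fingers and jar below 0.1 N), for 0.2 s.
2. the ramrod bears on the jar with more than 11 N while the jar, down in the sleeve, no longer moves (horizontal distance between jar_center and sleeve_mouth below 0.007 m and angle between jar_center's own z axis and vertical below 0.15 rad and z of jar_center in the frame of sleeve_mouth below -0.045 m and contact force between ramrod and jar above 11 N and linear speed of jar below 0.003 m/s), for 0.2 s.
At the end, for the whole second after the job is handed in: The jar, once pressed on the stop, is upright (0.15 rad) in the sleeve, within 7 mm of its axis, cap 24 mm or more below the rim; the ramrod stands in its holder, foot within 6 mm of the floor and 10 mm sideways, leaning under 0.25 rad; both at rest (horizontal distance between jar_center and sleeve_mouth below 0.007 m and angle between jar_center's own z axis and vertical below 0.15 rad and z of jar_center in the frame of sleeve_mouth below -0.045 m and horizontal distance between ramrod_foot and holder_floor below 0.01 m and z of ramrod_foot in the frame of holder_floor below 0.006 m and angle between ramrod_foot's own z axis and vertical below 0.25 rad and linear speed of jar below 0.01 m/s and linear speed of ramrod below 0.02 m/s); the robot touches nothing.
It fails at once if the ramrod pushes on the jar with more than 25 N (contact force between ramrod and jar above 25 N).
It fails at once if eraser, pencil or pot lid moved by more than 30 mm (distance of any of eraser, pencil, pot_lid from where it was at the start of the episode above 0.03 m).
It also fails if it takes over 72 s, if anything falls off the work surface, if the arm or the gripper's body presses on something with over 40 N, if the wrist force passes 120 N, or if a joint passes its speed limit or range.

## Working session

There is one attempt and no reset: what is moved stays moved. The work goes in short steps, Python scripts to look and compute and a tool call to move; the robot and the scene stay as the last step left them, time stands still between calls to the robot, and variables do not carry over. Pictures are saved under pics/ and viewed, and the job is handed in when it is done.

Besides the shell and the picture viewer there is one more tool, called after "Call:" by a JSON object that holds its "api" and its "payload", one argument or row to a line. play_rows: Moves the arm, as the interface text tells. Its arguments: {"type":"object","properties":{"rows":{"type":"array"},"newtons":{"type":"number"}},"required":["rows"]}

```bash
mkdir -p pics; cat > h.py <<'E'
import numpy as np, cv2
from workcell import env
from scipy.spatial.transform import Rotation as R
def c2w(f,st=None):
    if 'cam_to_world' in f: return np.array(f['cam_to_world'])
    st=st or env.observe(); w=st['tool_rot']
    T=np.eye(4); T[:3,:3]=R.from_quat([w[1],w[2],w[3],w[0]]).as_matrix(); T[:3,3]=st['tool_pos']
    return T@np.array(f['T_tool_cam'])
def cam2w(p,T): return (T@np.append(p,1))[:3]
def proj(pw,f,T):
    p=(np.linalg.inv(T)@np.append(pw,1))[:3]; x=p[0]/-p[2]; y=-p[1]/-p[2]
    s=1+f['k1']*(x*x+y*y); return f['fx']*x*s+f['cx'], f['fy']*y*s+f['cy']
def cloud(f,T):
    h,w=f['range_z'].shape; u,v=np.meshgrid(np.arange(w),np.arange(h))
    K=np.array([[f['fx'],0,f['cx']],[0,f['fy'],f['cy']],[0,0,1.]])
    pts=np.stack([u,v],-1).reshape(-1,1,2).astype(float)
    n=cv2.undistortPoints(pts,K,np.array([f['k1'],0,0,0,0.])).reshape(h,w,2)
    z=f['range_z']; P=np.stack([n[...,0]*z,-n[...,1]*z,-z],-1)
    return P@T[:3,:3].T+T[:3,3], z>0
def save(n,im): cv2.imwrite('pics/'+n,cv2.cvtColor(im,cv2.COLOR_RGB2BGR))
NAMES=['jar_center','sleeve_mouth','rib_top','sleeve_foot','ramrod_grip','ramrod_foot','holder_floor','eraser','pencil','pot_lid']
E
python3 - <<'E'
from h import *
s=env.observe(); print({k:np.round(v,3) for k,v in s.items()})
for c in ['scene','top','wrist']:
    st=env.observe(); f=env.grab_frame(c); T=c2w(f,st); save(c+'0.png',f['image'])
    print(c,T[:3,3].round(3),f['k1'],f['fx'])
    for n in NAMES:
        for d in env.landmark_of(c,n)[:4]:
            w=cam2w(d['at'],T); print(' ',n,round(d['score'],2),w.round(3),np.round(proj(w,f,T)))
E
```

```text
{'time': np.float64(0.0), 'q': array([-1.313,  0.277, -0.028,  1.268,  0.   ,  1.467]), 'joint_velocities': array([ 0.002, -0.   , -0.   ,  0.001, -0.001, -0.002]), 'effort': array([-0.0000e+00, -4.4550e+01,  2.9521e+01,  1.6000e-02, -0.0000e+00,
        0.0000e+00]), 'tool_pos': array([ 0.22 , -0.584,  0.23 ]), 'tool_rot': array([-0.001,  0.984,  0.179, -0.   ]), 'wrist_force': array([ 1.15 , -0.216,  0.077]), 'wrist_torque': array([ 0.015,  0.026, -0.029]), 'width': np.float64(0.997)}
scene [-0.102  0.605  0.661] 0.05468678646457576 586.3887198273875
  jar_center 0.71 [ 0.537 -0.228  0.029] [399. 245.]
  jar_center 0.62 [ 0.621 -0.23   0.02 ] [369. 234.]
  jar_center 0.58 [ 0.454 -0.239  0.022] [434. 262.]
  sleeve_mouth 0.83 [0.572 0.234 0.121] [195. 294.]
  sleeve_mouth 0.24 [ 0.439  0.12  -0.005] [308. 363.]
  rib_top 0.72 [0.567 0.232 0.102] [199. 305.]
  sleeve_foot 0.98 [ 0.571  0.232 -0.002] [204. 354.]
  ramrod_grip 0.97 [ 0.498 -0.027  0.127] [345. 248.]
  ramrod_grip 0.25 [ 0.496 -0.026  0.007] [345. 304.]
  ramrod_foot 0.78 [ 0.497 -0.024  0.007] [344. 304.]
  ramrod_foo
[... 343 characters left out ...]
028] [425. 228.]
  jar_center 0.71 [ 0.452 -0.244  0.023] [431. 302.]
  jar_center 0.7 [ 0.534 -0.235  0.027] [428. 264.]
  sleeve_mouth 0.92 [0.57  0.237 0.124] [209. 222.]
  rib_top 0.95 [0.569 0.228 0.099] [216. 226.]
  rib_top 0.4 [ 0.427  0.112 -0.001] [269. 302.]
  sleeve_foot 0.72 [ 0.572  0.226 -0.002] [226. 236.]
  ramrod_grip 0.63 [ 0.498 -0.032  0.13 ] [338. 266.]
  ramrod_foot 0.71 [ 0.501 -0.028  0.008] [333. 274.]
  holder_floor 0.93 [ 0.498 -0.031  0.014] [335. 275.]
  eraser 0.45 [0.432 0.111 0.001] [269. 300.]
  pencil 0.59 [ 0.518 -0.116  0.   ] [372. 270.]
  pot_lid 0.61 [ 0.644  0.148 -0.003] [263. 209.]
wrist [ 0.295 -0.557  0.374] -0.025167807943304536 390.8757719729741
```

View pics/scene0.png

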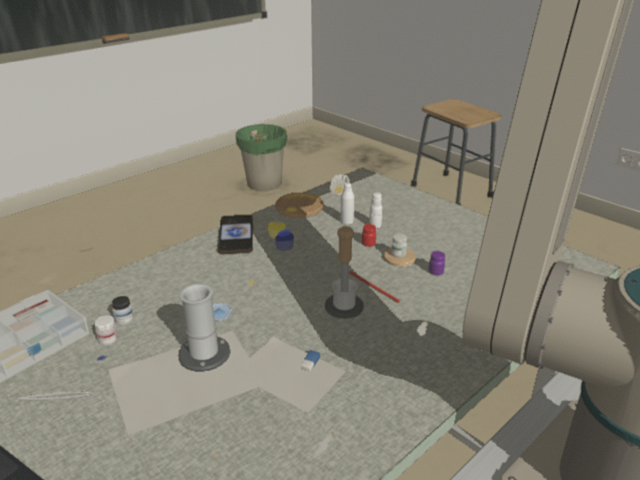

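View pics/top0.png

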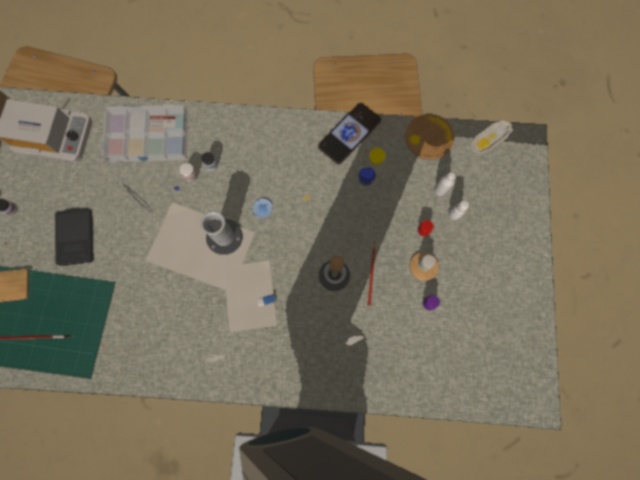

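```bash
python3 - <<'E'
import cv2
a=cv2.imread('pics/scene0.png')[200:290,340:470]; a=cv2.resize(a,None,fx=4.5,fy=4.5,interpolation=2)
cv2.imwrite('pics/crop0.png',a)
E
```

```text
(no output)
```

View pics/crop0.png

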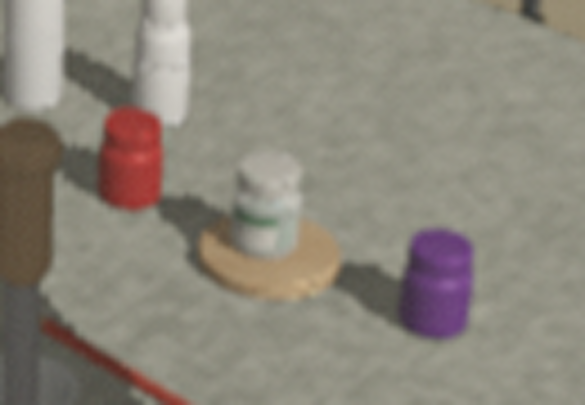

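The things that could be taken for the jar, in scene pixels, are the red jar at (369,236), the purple jar at (437,262), and the clear jar with a pale cap on the beech blank at (399,245). I choose the last; the crop shows it standing on the blank. Next I'll refine the positions from depth.

```bash
cat >> h.py <<'E'
def circfit(p):
    A=np.c_[2*p,np.ones(len(p))]; s=np.linalg.lstsq(A,(p**2).sum(1),rcond=None)[0]
    return s[:2],np.sqrt(s[2]+s[0]**2+s[1]**2)
def slab(W,ok,c,r,z0,z1):
    m=ok&(np.hypot(W[...,0]-c[0],W[...,1]-c[1])<r)&(W[...,2]>z0)&(W[...,2]<z1); return W[m]
def rep(c,items):
    st=env.observe(); f=env.grab_frame(c); T=c2w(f,st); W,ok=cloud(f,T)
    for n,cc,r,z0,z1 in items:
        p=slab(W,ok,cc,r,z0,z1)
        if len(p)<6: print(c,n,len(p)); continue
        mn,mx=p.min(0),p.max(0); ci,ra=circfit(p[:,:2])
        print(c,n,len(p),'mid',((mn+mx)/2).round(4),'ext',(mx-mn).round(4),'zmax',mx[2].round(4),'mean',p.mean(0).round(4),'circ',ci.round(4),ra.round(4))
    return f,T,W,ok
E
python3 - <<'E'
from h import *
I=[('cap',(.536,-.232),.03,.042,.06),('rim',(.571,.232),.035,.117,.135),('knob',(.499,-.03),.03,.15,.175),('holderrim',(.499,-.03),.035,.042,.056),('blank',(.536,-.232),.045,.004,.012),('table',(.536,-.232),.07,-.01,.003)]
for c in ['scene','top']: rep(c,I)
E
```

```text
scene cap 128 mid [ 0.5368 -0.228   0.0478] ext [0.0272 0.0298 0.0113] zmax 0.0535 mean [ 0.5347 -0.2255  0.049 ] circ [ 0.5364 -0.2271] 0.0112
scene rim 404 mid [0.5693 0.2327 0.1221] ext [0.0519 0.0506 0.0102] zmax 0.1272 mean [0.5692 0.233  0.1224] circ [0.5677 0.2337] 0.022
scene knob 191 mid [ 0.4964 -0.0251  0.1595] ext [0.0258 0.0281 0.0187] zmax 0.1688 mean [ 0.494  -0.0216  0.1618] circ [ 0.4965 -0.0241] 0.0101
scene holderrim 209 mid [ 0.4983 -0.0256  0.0489] ext [0.0483 0.0461 0.0137] zmax 0.0557 mean [ 0.4973 -0.0236  0.0467] circ [ 0.4984 -0.0257] 0.0191
scene blank 335 mid [ 0.5325 -0.2261  0.0078] ext [0.0645 0.0648 0.0076] zmax 0.0116 mean [ 0.5272 -0.2203  0.0081] circ [ 0.5326 -0.2251] 0.0248
scene table 1271 mid [ 0.536  -0.2319 -0.0014] ext [0.1389 0.1389 0.0087] zmax 0.003 mean [ 5.306e-01 -2.236e-01 -5.000e-04] circ [ 0.5375 -0.2314] 0.0546
top cap 140 mid [ 0.5374 -0.2298  0.0486] ext [0.0276 0.0283 0.0122] zmax 0.0547 mean [ 0.5366 -0.2294  0.0502] circ [ 0.5368 -0.2297] 0.0103
top rim 239 mid [0.5701 0.2302 0.1224] ext [0.0494 0.0503 0.0107] zmax 0.1277 mean [0.571  0.2319 0.1228] circ [0.5694 0.2299] 0.0218
top knob 169 mid [ 0.4979 -0.0288  0.1619] ext [0.0276 0.0259 0.0127] zmax 0.1683 mean [ 0.4974 -0.0284  0.1642] circ [ 0.4978 -0.0285] 0.01
top holderrim 115 mid [ 0.4966 -0.0289  0.0482] ext [0.0408 0.0458 0.012 ] zmax 0.0541 mean [ 0.4931 -0.0276  0.0464] circ [ 0.4984 -0.0287] 0.0202
top blank 445 mid [ 0.5316 -0.234   0.008 ] ext [0.0698 0.0736 0.008 ] zmax 0.012 mean [ 0.53   -0.2288  0.0083] circ [ 0.535  -0.2319] 0.0266
top table 2116 mid [ 0.5356 -0.232  -0.002 ] ext [0.1388 0.1397 0.01  ] zmax 0.003 mean [ 5.353e-01 -2.314e-01 -2.000e-04] circ [ 0.5358 -0.232 ] 0.0547
```

Call:
{"api": "play_rows", "payload": {
  "rows": [
    [[35,40,0,0,0,5,-1],[75,85,0,0,0,10,-1],[115,130,0,0,0,15,-1],[155,180,0,0,0,20,-1],[190,220,0,0,0,20,-1]]
  ],
  "newtons": 50
}}

```text
time: 2.38
tool_pos: [0.4117, -0.363, 0.2315]
tool_rot: [0.0, 0.938, 0.348, 0.0]
wrist_force: [0.9, -0.5, -0.7]
width: 1.0
```

Call:
{"api": "play_rows", "payload": {
  "rows": [
    [[35,40,-10,0,0,0,-1],[60,75,-20,0,0,0,-1],[67,84,-30,0,0,0,-1],[67,84,-30,0,0,0,-1]]
  ]
}}

```text
time: 2.88
tool_pos: [0.4783, -0.2783, 0.2006]
tool_rot: [-0.0, 0.937, 0.348, -0.001]
wrist_force: [0.1, -0.3, 0.7]
width: 1.006
```

```bash
python3 - <<'E'
from h import *
s=env.observe(); print({k:np.round(v,3) for k,v in s.items()})
I=[('cap',(.536,-.232),.03,.042,.06),('body',(.536,-.232),.03,.012,.06),('blank',(.536,-.232),.045,.004,.012),('table',(.536,-.232),.07,-.01,.003)]
f,T,W,ok=rep('wrist',I); save('w1.png',f['image']); print(T.round(3))
for d in env.landmark_of('wrist','jar_center')[:3]:
    w=cam2w(d['at'],T); print(round(d['score'],2),w.round(4),np.round(proj(w,f,T)))
E
```

```text
{'time': np.float64(2.875), 'q': array([-0.644,  0.17 , -0.227,  1.176, -0.   ,  1.786]), 'joint_velocities': array([-0.032, -0.008,  0.02 ,  0.007, -0.008, -0.003]), 'effort': array([ 1.0270e+00, -3.7792e+01,  2.8531e+01, -6.7000e-02,  8.2000e-02,
        3.4000e-02]), 'tool_pos': array([ 0.478, -0.278,  0.201]), 'tool_rot': array([-0.   ,  0.937,  0.348, -0.001]), 'wrist_force': array([ 0.059, -0.339,  0.736]), 'wrist_torque': array([-0.016,  0.038,  0.033]), 'width': np.float64(1.006)}
wrist cap 1275 mid [ 0.5392 -0.2286  0.051 ] ext [0.0279 0.0281 0.0046] zmax 0.0533 mean [ 0.5393 -0.2285  0.051 ] circ [ 0.5393 -0.2285] 0.01
wrist body 1393 mid [ 0.5341 -0.2271  0.0327] ext [0.0408 0.0336 0.0413] zmax 0.0533 mean [ 0.5394 -0.2284  0.0497] circ [ 0.5392 -0.2285] 0.0105
wrist blank 3695 mid [ 0.536  -0.2284  0.0089] ext [0.064  0.065  0.0053] zmax 0.0116 mean [ 0.5355 -0.2274  0.009 ] circ [ 0.5368 -0.2282] 0.0257
wrist table 17478 mid [ 5.36e-01 -2.32e-01  2.00e-04] ext [0.1399 0.1398 0.0056] zmax 0.003 mean [ 5.390e-01 -2.306e-01  4.000e-04] circ [ 0.5364 -0.231 ] 0.0547
[[ 0.653  0.721  0.233  0.539]
 [-0.757  0.622  0.199 -0.227]
 [-0.001 -0.306  0.952  0.344]
 [ 0.     0.     0.     1.   ]]
0.85 [ 0.5378 -0.232   0.0325] [318. 127.]
0.76 [ 0.4501 -0.2386  0.0259] [255. 215.]
```

View pics/w1.png

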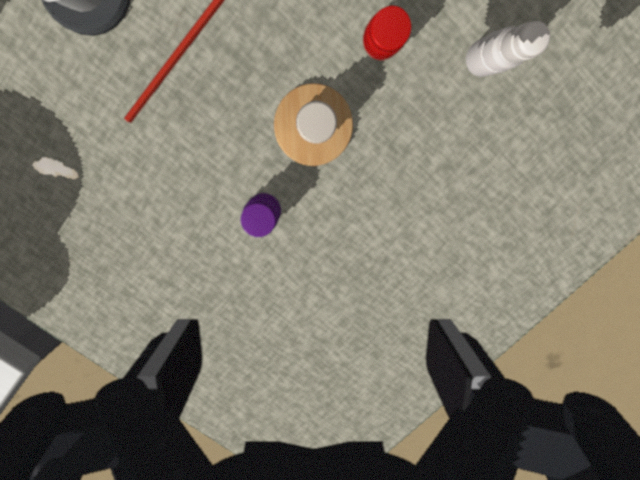

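The wrist view shows the pale cap on the beech blank at (317,122), red at (388,32) and purple at (260,215). I'm reaching for the pale one.

Call:
{"api": "play_rows", "payload": {
  "rows": [
    [[30,25,-30,0,0,0,-1],[60,50,-60,0,0,0,-1],[60,50,-105,0,0,0,-1],[60,50,-145,0,0,0,-1],[60,50,-170,0,0,0,-1]]
  ]
}}

```text
time: 3.6
tool_pos: [0.537, -0.231, 0.03]
tool_rot: [-0.0, 0.938, 0.346, -0.001]
wrist_force: [0.9, 0.8, 0.8]
width: 1.002
```

```bash
python3 - <<'E'
from h import *
s=env.observe(); print(s['tool_pos'],s['wrist_force'])
f=env.grab_frame('wrist'); save('w2.png',f['image'])
E
```

```text
[ 0.53696446 -0.23104024  0.02995991] [0.89894864 0.84769277 0.82633363]
```

View pics/w2.png

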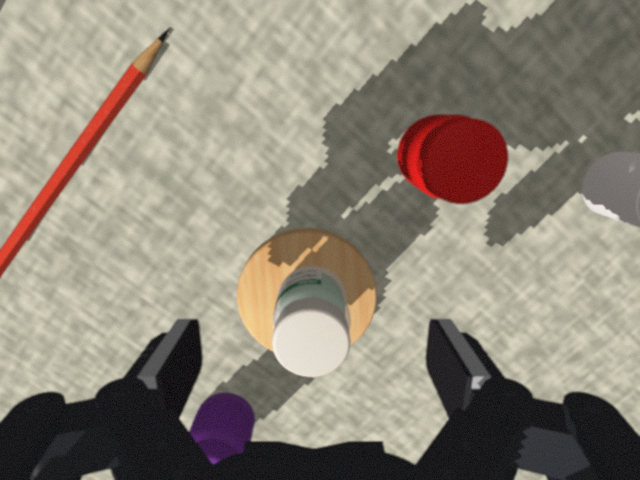

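The cap at (311,340) lies between the fingers, whose midline is at u≈314. I'm closing.

Call:
{"api": "play_rows", "payload": {
  "rows": [
    [[2,2,0,0,0,0,0],[2,2,0,0,0,0,0.5],[2,2,0,0,0,0,1],[2,2,0,0,0,0,1],[2,2,0,0,0,0,1]]
  ],
  "newtons": 40
}}

```text
time: 4.28
tool_pos: [0.5383, -0.229, 0.0291]
tool_rot: [-0.0, 0.938, 0.346, -0.001]
wrist_force: [-1.0, -0.4, 6.3]
width: 0.327
```

Call:
{"api": "play_rows", "payload": {
  "rows": [
    [[0,0,0,0,0,0,1],[0,0,0,0,0,0,1],[0,0,0,0,0,0,1],[0,0,20,0,0,0,1],[0,0,40,0,0,0,1]]
  ]
}}

```text
time: 4.9
tool_pos: [0.5377, -0.2286, 0.0688]
tool_rot: [-0.001, 0.938, 0.346, -0.002]
wrist_force: [0.1, -0.3, 0.2]
width: 0.327
```

```bash
python3 - <<'E'
from h import *
s=env.observe(); print(s['tool_pos'],s['wrist_force'],s['width'],s['q'])
f=env.grab_frame('wrist'); save('w3.png',f['image'])
E
```

```text
[ 0.53765029 -0.22856563  0.06875737] [ 0.09544059 -0.3285558   0.1745256 ] 0.3270051265827462 [-5.11827616e-01  3.40167762e-01 -3.07867032e-01  9.27043382e-01
 -1.54315344e-03  1.92245483e+00]
```

View pics/w3.png

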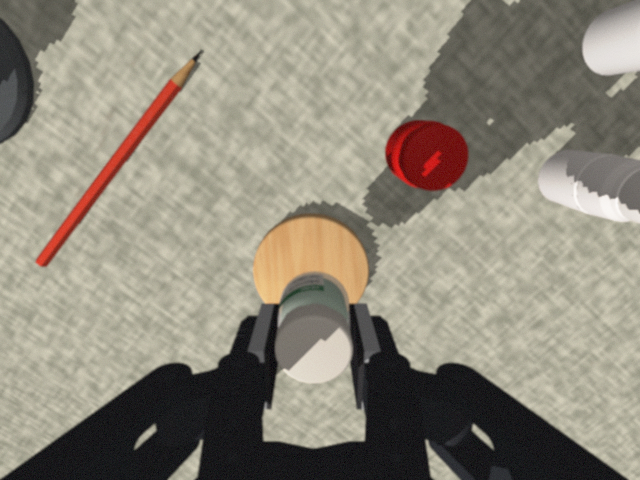

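The jar is held and lifted: the cap is between the pads at about (313,340) and the blank is left on the table. I'm carrying it high towards the sleeve.

Call:
{"api": "play_rows", "payload": {
  "rows": [
    [[0,0,55,0,0,5,1],[0,10,110,0,0,10,1],[0,40,160,0,0,15,1],[5,80,181,0,0,20,1],[5,130,181,0,0,20,1]]
  ]
}}

```text
time: 5.58
tool_pos: [0.5466, -0.0995, 0.2552]
tool_rot: [0.003, 0.864, 0.504, 0.002]
wrist_force: [-0.1, 0.8, -0.6]
width: 0.323
```

Call:
{"api": "play_rows", "payload": {
  "rows": [
    [[3,55,0,0,0,5,1],[6,110,0,0,0,10,1],[10,165,0,0,0,15,1],[14,220,0,0,0,20,1],[14,250,0,0,0,20,1]]
  ]
}}

```text
time: 6.2
tool_pos: [0.5603, 0.1531, 0.2543]
tool_rot: [0.002, 0.762, 0.647, 0.002]
wrist_force: [0.4, -0.7, 0.2]
width: 0.331
```

Call:
{"api": "play_rows", "payload": {
  "rows": [
    [[0,0,0,0,0,0,1],[0,0,0,0,0,0,1]]
  ]
}}

```text
time: 6.45
tool_pos: [0.5599, 0.1527, 0.2536]
tool_rot: [0.002, 0.762, 0.647, 0.001]
wrist_force: [0.3, -0.6, -0.8]
width: 0.325
```

```bash
python3 - <<'E'
from h import *
s=env.observe(); print(s['tool_pos'],s['tool_rot'],s['width'],s['q'],s['time'])
f,T,W,ok=rep('wrist',[('rim',(.570,.231),.035,.119,.135),('knob',(.4975,-.028),.03,.15,.175)]); save('w4.png',f['image'])
for n in ['sleeve_mouth','rib_top','sleeve_foot','jar_center']:
  for d in env.landmark_of('wrist',n)[:2]:
    w=cam2w(d['at'],T); print(n,round(d['score'],2),w.round(4),np.round(proj(w,f,T)))
p=W[ok&(W[...,2]>.121)&(W[...,2]<.131)&(np.hypot(W[...,0]-.57,W[...,1]-.231)<.035)]
(c,r)=cv2.minEnclosingCircle((p[:,:2]*1000).astype(np.float32)); print('mec',c,r)
E
```

```text
[0.55993089 0.15269397 0.25359833] [0.00210022 0.76237337 0.64713258 0.00136134] 0.3247329500718564 [ 0.15595766  0.18372148 -0.0964841   1.28607869 -0.00216752  1.8899056 ] 6.45
wrist rim 2420 mid [0.5717 0.2333 0.1234] ext [0.0503 0.0501 0.0088] zmax 0.1278 mean [0.5719 0.2342 0.1244] circ [0.5719 0.2331] 0.0218
wrist knob 0
sleeve_mouth 0.56 [0.5744 0.2327 0.1226] [313. 117.]
rib_top 0.83 [0.5693 0.2296 0.0992] [307. 123.]
sleeve_foot 0.92 [ 0.5731  0.2339 -0.0013] [311. 118.]
jar_center 0.88 [0.5597 0.1471 0.2527] [313. 333.]
mec (571.8262329101562, 233.07989501953125) 25.468494415283203
```

View pics/w4.png

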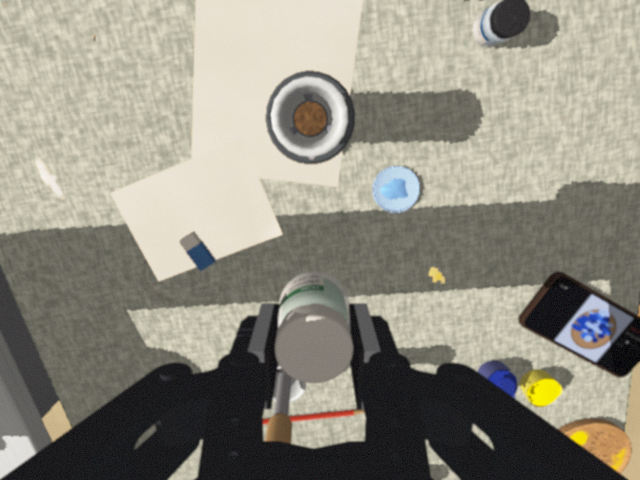

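The sleeve mouth is at pixel (310,117) and the jar is in hand at (314,335). I'll check the cap's offset from the TCP in this frame.

```bash
python3 - <<'E'
from h import *
s=env.observe(); f=env.grab_frame('wrist'); T=c2w(f,s); W,ok=cloud(f,T)
m=ok&(np.hypot(W[...,0]-.56,W[...,1]-.153)<.03)&(W[...,2]>.255)&(W[...,2]<.29)
im=f['image'].astype(int); v,u=np.indices(m.shape); m&=(u>272)&(u<356)&(v>300)&(v<385)&(im.mean(2)>80)
p=W[m]; 
ztop=np.percentile(p[:,2],90); p=p[abs(p[:,2]-ztop)<.004]
print(len(p),ztop,cv2.minEnclosingCircle((p[:,:2]*1000).astype(np.float32)),p.mean(0),s['tool_pos'])
E
```

```text
4428 0.2766767990237568 ((562.774658203125, 151.13604736328125), 16.2998046875) [0.56158688 0.15375966 0.27593432] [0.5604069  0.15204597 0.2543408 ]
```

Call:
{"api": "play_rows", "payload": {
  "rows": [
    [[5,40,-10,0,0,0,1],[11,79,-40,0,0,0,1],[11,79,-70,0,0,0,1],[11,79,-95,0,0,0,1],[11,79,-95,0,0,0,1]]
  ]
}}

```text
time: 7.38
tool_pos: [0.5695, 0.2302, 0.1569]
tool_rot: [0.001, 0.763, 0.646, -0.0]
wrist_force: [0.3, -0.5, -0.1]
width: 0.326
```

```bash
python3 - <<'E'
from h import *
s=env.observe(); print(s['tool_pos'],s['tool_rot'],s['q'],s['wrist_force'])
f=env.grab_frame('scene'); a=f['image'][220:340,130:290]; 
g=env.grab_frame('wrist'); b=g['image'][200:480,140:500]
a=cv2.resize(a,(480,360)); b=cv2.resize(b,(320,249)); o=np.zeros((360,800,3),np.uint8); o[:,:480]=a; o[:249,480:]=b; save('c5.png',o)
E
```

```text
[0.56949293 0.23021275 0.15692451] [ 1.15694214e-03  7.63089664e-01  6.46291447e-01 -4.37795201e-04] [ 0.28013704  0.30438617 -0.15051151  1.11574826 -0.00246943  2.01629929] [ 0.30460632 -0.52357381 -0.09582879]
```

View pics/c5.png

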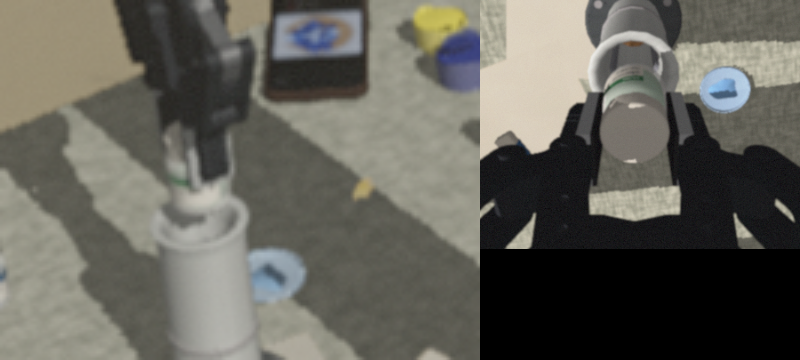

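The jar hangs centred over the rim in both views. I'm lowering it with a small correction and watching the force.

Call:
{"api": "play_rows", "payload": {
  "rows": [
    [[2,2,-5,0,0,0,1],[2,2,-12,0,0,0,1],[2,2,-20,0,0,0,1],[2,2,-20,0,0,0,1]]
  ]
}}

```text
time: 7.98
tool_pos: [0.573, 0.2326, 0.1389]
tool_rot: [0.002, 0.763, 0.646, 0.001]
wrist_force: [-1.1, 0.5, -0.6]
width: 0.328
```

Call:
{"api": "play_rows", "payload": {
  "rows": [
    [[0,0,-5,0,0,0,1],[0,0,-9,0,0,0,1],[0,0,-9,0,0,0,1]]
  ]
}}

```text
time: 8.35
tool_pos: [0.5722, 0.2324, 0.1291]
tool_rot: [0.002, 0.763, 0.646, 0.001]
wrist_force: [-0.7, 0.1, -1.4]
width: 0.329
```

Call:
{"api": "play_rows", "payload": {
  "rows": [
    [[0,0,-2,0,0,0,1],[0,0,-2,0,0,0,0.2],[0,0,-2,0,0,0,0],[0,0,0,0,0,0,0],[0,0,0,0,0,0,0]]
  ]
}}

```text
time: 8.98
tool_pos: [0.5727, 0.2325, 0.1296]
tool_rot: [0.002, 0.763, 0.646, 0.001]
wrist_force: [-0.2, 0.3, 0.5]
width: 0.499
```

Call:
{"api": "play_rows", "payload": {
  "rows": [
    [[0,0,20,0,0,0,0],[0,0,60,0,0,0,0],[0,-20,110,0,0,0,0],[-5,-70,130,0,0,0,0],[-5,-80,130,0,0,0,0]]
  ]
}}

```text
time: 9.6
tool_pos: [0.5691, 0.1509, 0.2625]
tool_rot: [0.003, 0.764, 0.645, 0.003]
wrist_force: [0.8, 0.3, 0.4]
width: 0.499
```

```bash
python3 - <<'E'
from h import *
s=env.observe(); print(s['tool_pos'],s['wrist_force'],s['width'])
f,T,W,ok=rep('wrist',[('rim',(.5715,.2325),.035,.119,.131),('cap',(.5715,.2325),.022,.136,.155)])
for d in env.landmark_of('wrist','jar_center')[:2]: print(d['score'],cam2w(d['at'],T))
g=env.grab_frame('scene'); a=g['image'][220:340,130:290]; b=f['image'][0:240,160:480]
a=cv2.resize(a,(480,360)); b=cv2.resize(b,(320,240)); o=np.zeros((360,800,3),np.uint8); o[:,:480]=a; o[:240,480:]=b; save('c6.png',o)
E
```

```text
[0.56905466 0.15088399 0.26253066] [0.80967568 0.30373701 0.37647818] 0.49884382725300924
wrist rim 2458 mid [0.5718 0.2334 0.124 ] ext [0.0503 0.05   0.01  ] zmax 0.129 mean [0.5725 0.2342 0.1245] circ [0.5714 0.2331] 0.0213
wrist cap 1503 mid [0.5692 0.2322 0.1386] ext [0.0278 0.0281 0.0052] zmax 0.1412 mean [0.5694 0.2324 0.1381] circ [0.5693 0.2323] 0.0099
0.72 [0.57394212 0.22914592 0.11812584]
```

View pics/c6.png

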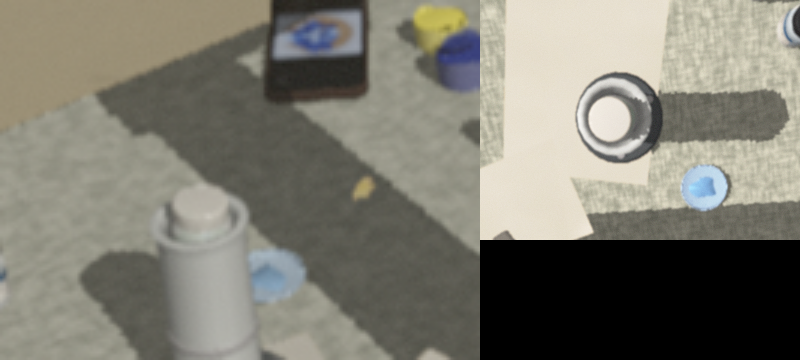

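The jar stands in the mouth with its cap at about (200,205) in the scene crop, centred to about 2 mm and upright. Next I go and look at the ramrod.

Call:
{"api": "play_rows", "payload": {
  "rows": [
    [[-15,-55,5,0,0,0,-1],[-30,-110,5,0,0,0,-1],[-50,-165,5,0,0,0,-1],[-70,-220,5,0,0,0,-1],[-79,-256,5,0,0,0,-1]]
  ]
}}

```text
time: 10.38
tool_pos: [0.487, -0.1041, 0.2623]
tool_rot: [0.0, 0.763, 0.646, 0.0]
wrist_force: [-0.1, 0.5, -0.1]
width: 1.003
```

Call:
{"api": "play_rows", "payload": {
  "rows": [
    [[0,0,0,0,0,0,-1],[0,0,0,0,0,0,-1]]
  ]
}}

```text
time: 10.62
tool_pos: [0.4869, -0.1031, 0.2611]
tool_rot: [-0.001, 0.763, 0.646, 0.0]
wrist_force: [-0.9, 0.2, -0.4]
width: 0.998
```

```bash
python3 - <<'E'
from h import *
s=env.observe(); print(s['tool_pos'],s['tool_rot'],s['width'],s['q'])
f,T,W,ok=rep('wrist',[('knob',(.498,-.028),.03,.15,.175),('hrim',(.498,-.028),.035,.043,.055),('flange',(.498,-.028),.05,.003,.012)]); save('w7.png',f['image'])
for n in ['ramrod_grip','holder_floor','ramrod_foot']:
  for d in env.landmark_of('wrist',n)[:2]:
    w=cam2w(d['at'],T); print(n,round(d['score'],2),w.round(4),np.round(proj(w,f,T)))
E
```

```text
[ 0.48685369 -0.10305115  0.2611312 ] [-1.08880396e-03  7.63156075e-01  6.46213293e-01  2.05443730e-05] 0.9976848572229454 [-3.39235573e-01  3.56676583e-02 -2.47361488e-01  1.28962646e+00
  1.13434968e-03  1.39713092e+00]
wrist knob 1864 mid [ 0.5005 -0.0265  0.1643] ext [0.0282 0.0285 0.0087] zmax 0.1686 mean [ 0.5006 -0.0263  0.1652] circ [ 0.5005 -0.0265] 0.0099
wrist hrim 488 mid [ 0.5006 -0.0263  0.0488] ext [0.0465 0.0464 0.0048] zmax 0.0512 mean [ 0.5017 -0.0247  0.0484] circ [ 0.5004 -0.0266] 0.0221
wrist flange 2049 mid [ 0.5031 -0.0261  0.0071] ext [0.0764 0.0712 0.0081] zmax 0.0111 mean [ 0.5009 -0.0247  0.008 ] circ [ 0.5006 -0.0263] 0.0312
```

View pics/w7.png

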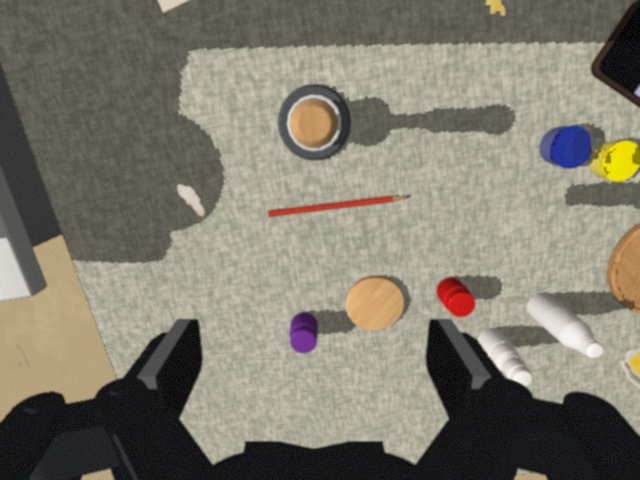

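The ramrod knob shows at (312,122), upright in its holder. I'm moving over it and descending around the handle.

Call:
{"api": "play_rows", "payload": {
  "rows": [
    [[8,45,0,0,0,0,-1],[13,76,-15,0,0,0,-1],[13,76,-45,0,0,0,-1],[13,76,-60,0,0,0,-1],[13,76,-60,0,0,0,-1]]
  ]
}}

```text
time: 11.45
tool_pos: [0.4993, -0.0265, 0.2008]
tool_rot: [-0.001, 0.763, 0.647, -0.001]
wrist_force: [0.8, 0.1, -0.5]
width: 1.001
```

```bash
python3 - <<'E'
from h import *
s=env.observe(); print(s['tool_pos'],s['tool_rot'])
f,T,W,ok=rep('wrist',[('knob',(.499,-.027),.03,.155,.175)]); save('w8.png',f['image'])
E
```

```text
[ 0.4993409  -0.02649868  0.20084524] [-1.33369928e-03  7.62575987e-01  6.46896931e-01 -6.68401312e-04]
wrist knob 2440 mid [ 0.5007 -0.0262  0.1616] ext [0.0285 0.0291 0.0131] zmax 0.1682 mean [ 0.501  -0.0237  0.1646] circ [ 0.5008 -0.0246] 0.01
```

View pics/w8.png

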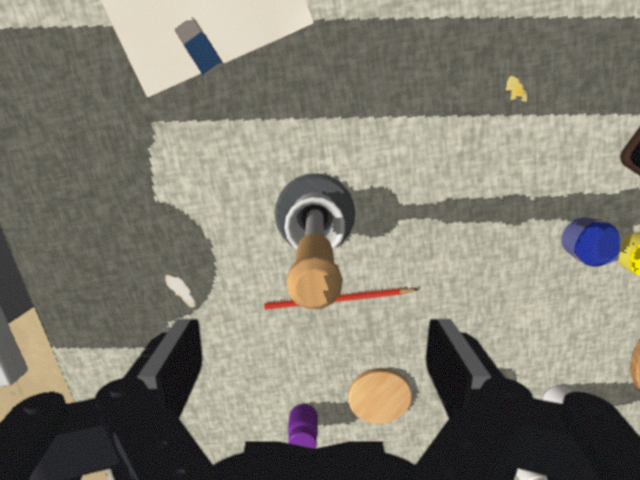

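The knob at (315,283) is centred between the fingers. I'm descending 90 mm and then closing.

Call:
{"api": "play_rows", "payload": {
  "rows": [
    [[0,0,-25,0,0,0,-1],[0,0,-55,0,0,0,-1],[0,0,-80,0,0,0,-1],[0,0,-90,0,0,0,-1],[0,0,-90,0,0,0,-1]]
  ]
}}

```text
time: 12.12
tool_pos: [0.5005, -0.0271, 0.1123]
tool_rot: [-0.0, 0.763, 0.647, 0.0]
wrist_force: [0.5, -0.2, 0.5]
width: 1.0
```

Call:
{"api": "play_rows", "payload": {
  "rows": [
    [[0,0,0,0,0,0,0.2],[0,0,0,0,0,0,0.4],[0,0,0,0,0,0,1],[0,0,0,0,0,0,1],[0,0,0,0,0,0,1]]
  ],
  "newtons": 90
}}

```text
time: 12.75
tool_pos: [0.5007, -0.0271, 0.113]
tool_rot: [-0.0, 0.763, 0.647, 0.0]
wrist_force: [-0.4, -0.1, 5.3]
width: 0.261
```

Call:
{"api": "play_rows", "payload": {
  "rows": [
    [[0,0,0,0,0,0,1],[0,0,0,0,0,0,1]]
  ]
}}

```text
time: 13.0
tool_pos: [0.5007, -0.0271, 0.113]
tool_rot: [-0.0, 0.763, 0.647, 0.0]
wrist_force: [-1.7, 0.5, 3.0]
width: 0.26
```

```bash
python3 - <<'E'
from h import *
s=env.observe(); print(s['tool_pos'],s['tool_rot'],s['q'],s['wrist_force'],s['width'],s['wrist_torque'])
f=env.grab_frame('wrist'); save('w9.png',f['image'])
E
```

```text
[ 0.50069392 -0.0271342   0.11300256] [-2.37179397e-04  7.62830399e-01  6.46598551e-01  2.01478530e-04] [-1.83488547e-01  1.55099444e-01 -4.45123730e-01  9.70686061e-01
  6.12080468e-04  1.55187003e+00] [-1.74941514  0.46390234  2.96976353] 0.2603857075900499 [0.02646003 0.29264006 0.06392752]
```

View pics/w9.png

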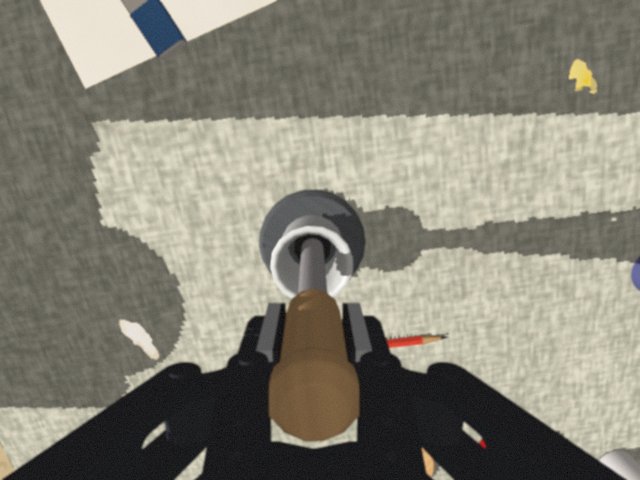

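Call:
{"api": "play_rows", "payload": {
  "rows": [
    [[0,0,20,0,0,0,1],[0,0,60,0,0,0,1],[0,0,110,0,0,0,1],[0,0,160,0,0,0,1],[0,0,190,0,0,0,1]]
  ]
}}

```text
time: 13.68
tool_pos: [0.5016, -0.0273, 0.3053]
tool_rot: [0.001, 0.763, 0.647, 0.001]
wrist_force: [-0.1, -0.2, -0.5]
width: 0.267
```

Call:
{"api": "play_rows", "payload": {
  "rows": [
    [[10,35,0,0,0,0,1],[20,70,0,0,0,0,1],[30,105,0,0,0,0,1],[50,150,0,0,0,0,1],[57,180,0,0,0,0,1]]
  ]
}}

```text
time: 14.3
tool_pos: [0.5593, 0.1545, 0.3041]
tool_rot: [0.001, 0.763, 0.647, 0.001]
wrist_force: [1.3, 0.3, -0.8]
width: 0.262
```

Call:
{"api": "play_rows", "payload": {
  "rows": [
    [[0,0,0,0,0,0,1],[0,0,0,0,0,0,1]]
  ]
}}

```text
time: 14.55
tool_pos: [0.5588, 0.1542, 0.3032]
tool_rot: [0.0, 0.762, 0.647, 0.0]
wrist_force: [-0.8, -0.5, -0.7]
width: 0.264
```

```bash
cat > look.py <<'E'
from h import *
import sys
s=env.observe(); print(s['tool_pos'],s['tool_rot'],s['q'],s['wrist_force'],s['width'],s['time'])
f,T,W,ok=rep('wrist',[('rim',(.5715,.2325),.035,.119,.131),('cap',(.5715,.2325),.022,.134,.155)])
g=env.grab_frame('scene'); b=f['image']
save(sys.argv[1]+'w.png',b); save(sys.argv[1]+'s.png',cv2.resize(g['image'][100:380,80:400],(800,700))[:600])
E
python3 look.py a
```

```text
[0.55880666 0.15418919 0.30322355] [4.79391325e-04 7.62452304e-01 6.47044217e-01 1.89218543e-04] [ 1.58044265e-01  1.66961225e-01 -1.32310100e-02  1.38978302e+00
 -6.23153064e-04  1.89223374e+00] [-0.76267113 -0.4686815  -0.72484961] 0.26419255778122724 14.55
wrist rim 1831 mid [0.5718 0.2333 0.1249] ext [0.0502 0.0498 0.0118] zmax 0.1308 mean [0.5726 0.2339 0.1245] circ [0.5715 0.2331] 0.0213
wrist cap 1147 mid [0.5692 0.2322 0.1377] ext [0.028  0.0279 0.0061] zmax 0.1407 mean [0.5693 0.2323 0.1381] circ [0.5692 0.2323] 0.01
```

View pics/aw.png

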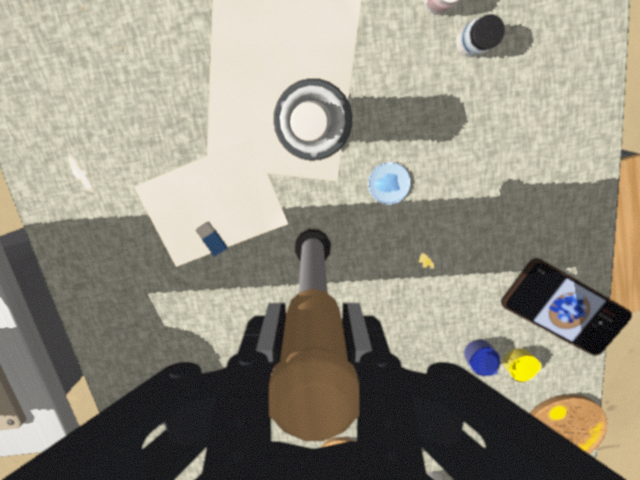

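View pics/as.png

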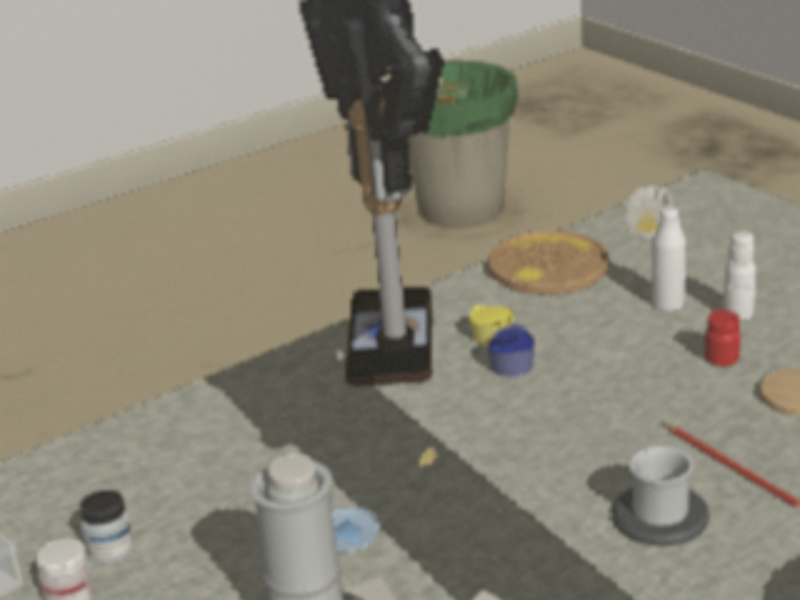

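```bash
python3 - <<'E'
from h import *
s=env.observe(); f=env.grab_frame('wrist'); T=c2w(f,s); W,ok=cloud(f,T); tp=s['tool_pos']
for z0 in np.arange(.18,.30,.01):
    p=slab(W,ok,tp[:2],.04,z0,z0+.01)
    q=p
    m=ok&(W[...,2]>z0)&(W[...,2]<z0+.01)&(np.hypot(W[...,0]-tp[0],W[...,1]-tp[1])<.04)
    u=np.indices(m.shape)[1]; q=W[m&(abs(u-313)<20)]
    if len(q)>5: print(round(z0,2),len(q),'mid x,y',((q.min(0)+q.max(0))/2-tp)[:2].round(4),'ext',(q.max(0)-q.min(0)).round(4)[:2],'maxy',(q[:,1].max()-tp[1]).round(4))
# foot predicted pixel for offsets
for dy in (-.005,0,.005):
    print(dy,proj(tp+[0,dy,-.105],f,T),proj(tp+[0,dy,-.097],f,T))
m=(f['image'].astype(int).sum(2)<110); v,u=np.nonzero(m[215:275,285:345]); print(u.min()+285,u.max()+285,v.min()+215,v.max()+215)
E
```

```text
0.2 561 mid x,y [0.0006 0.0025] ext [0.0236 0.0208] maxy 0.0129
0.21 99 mid x,y [0.0006 0.0044] ext [0.0138 0.0069] maxy 0.0079
0.22 117 mid x,y [0.0007 0.0043] ext [0.0136 0.0073] maxy 0.008
0.23 125 mid x,y [0.0006 0.0043] ext [0.0138 0.0074] maxy 0.008
0.24 147 mid x,y [0.0008 0.0043] ext [0.0136 0.0072] maxy 0.0079
0.25 164 mid x,y [0.001  0.0047] ext [0.0132 0.0065] maxy 0.0079
0.26 191 mid x,y [0.0008 0.004 ] ext [0.0137 0.0078] maxy 0.0079
0.27 222 mid x,y [0.0009 0.0038] ext [0.0137 0.0081] maxy 0.0079
0.28 129 mid x,y [0.0012 0.0056] ext [0.0124 0.005 ] maxy 0.0081
0.29 130 mid x,y [0.0022 0.0094] ext [0.0158 0.0054] maxy 0.0122
-0.005 (np.float64(312.9707552466311), np.float64(252.36120010736323)) (np.float64(312.97599283889855), np.float64(256.28303289215233))
0 (np.float64(311.7331492310697), np.float64(245.3387618787572)) (np.float64(311.7010863882178), np.float64(249.0723041252768))
0.005 (np.float64(310.48116636598974), np.float64(238.23458856384354)) (np.float64(310.41089779701394), np.float64(241.7749049847893))
297 329 230 256
```

The rod hangs plumb in the grip, with its axis about 1 mm from the TCP in both x and y. I'm moving over the sleeve and down to about 8 mm above the cap.

Call:
{"api": "play_rows", "payload": {
  "rows": [
    [[5,40,0,0,0,0,1],[12,78,0,0,0,0,1],[12,78,-25,0,0,0,1],[12,78,-48,0,0,0,1],[12,78,-48,0,0,0,1]]
  ]
}}

```text
time: 15.32
tool_pos: [0.5694, 0.2303, 0.2539]
tool_rot: [-0.0, 0.763, 0.646, -0.001]
wrist_force: [0.0, 0.2, -0.5]
width: 0.271
```

```bash
python3 look.py b; python3 - <<'E'
import cv2
a=cv2.imread('pics/bs.png')[250:600,150:500]; cv2.imwrite('pics/bs2.png',cv2.resize(a,(600,600)))
E
```

```text
[0.56943886 0.23030365 0.25386472] [-1.85629379e-04  7.63273856e-01  6.46073561e-01 -1.39282351e-03] [ 2.79510993e-01  2.48911744e-01 -1.46131932e-02  1.30996398e+00
 -8.04746294e-04  2.01624513e+00] [ 0.02744097  0.22048278 -0.47926528] 0.2712865153614469 15.325
wrist rim 1768 mid [0.5719 0.2338 0.125 ] ext [0.0502 0.0499 0.0119] zmax 0.1309 mean [0.5738 0.2386 0.1245] circ [0.5716 0.2331] 0.021
wrist cap 559 mid [0.5693 0.2368 0.1445] ext [0.028  0.02   0.0209] zmax 0.155 mean [0.5703 0.2401 0.1396] circ [0.5695 0.2331] 0.0115
```

View pics/bs2.png

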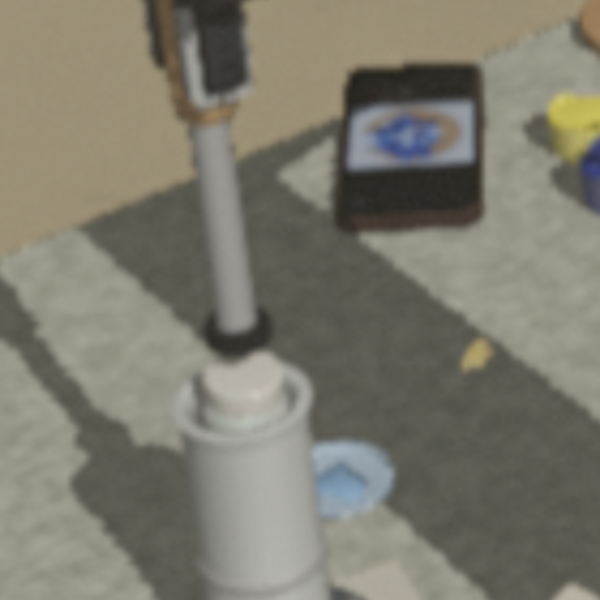

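View pics/bw.png

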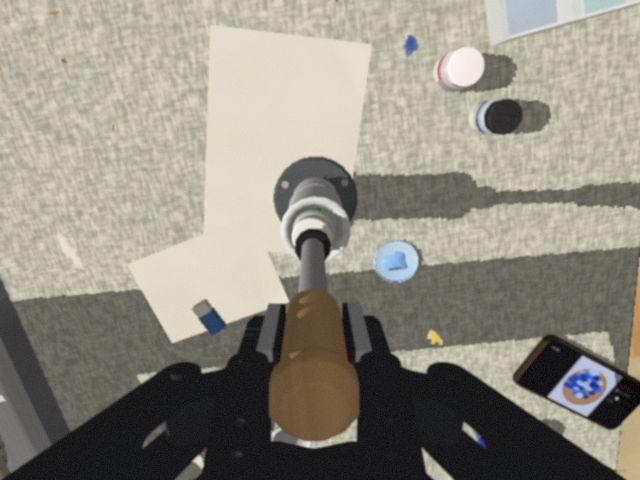

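The foot sits just above the cap, nearly on the axis. I'm nudging 1–2 mm and pushing in small steps with force checks.

Call:
{"api": "play_rows", "payload": {
  "rows": [
    [[1.5,2,0,0,0,0,1],[1.5,2,-3,0,0,0,1],[1.5,2,-6,0,0,0,1],[1.5,2,-9,0,0,0,1],[1.5,2,-12,0,0,0,1]]
  ]
}}

```text
time: 16.05
tool_pos: [0.5726, 0.2329, 0.2443]
tool_rot: [0.001, 0.763, 0.646, 0.001]
wrist_force: [-0.4, -0.2, -1.4]
width: 0.267
```

Call:
{"api": "play_rows", "payload": {
  "rows": [
    [[-1,0,-2,0,0,0,1],[-1,0,-4,0,0,0,1],[-1,0,-6,0,0,0,1],[-1,0,-8,0,0,0,1]]
  ]
}}

```text
time: 16.55
tool_pos: [0.5733, 0.2331, 0.2378]
tool_rot: [0.002, 0.763, 0.646, 0.003]
wrist_force: [1.7, -0.7, 6.7]
width: 0.265
```

Call:
{"api": "play_rows", "payload": {
  "rows": [
    [[0,0,-2,0,0,0,1],[0,0,-4,0,0,0,1],[0,0,-6,0,0,0,1]]
  ]
}}

```text
time: 16.92
tool_pos: [0.5743, 0.2334, 0.2339]
tool_rot: [0.003, 0.763, 0.646, 0.004]
wrist_force: [0.7, -0.5, 8.8]
width: 0.264
```

Call:
{"api": "play_rows", "payload": {
  "rows": [
    [[-2,-1,-2,0,0,0,1],[-3,-1,-4,0,0,0,1],[-3,-1,-6,0,0,0,1]]
  ]
}}

```text
time: 17.3
tool_pos: [0.5726, 0.2328, 0.2299]
tool_rot: [0.003, 0.763, 0.646, 0.006]
wrist_force: [1.2, -0.4, 7.6]
width: 0.269
```

```bash
python3 look.py d; python3 - <<'E'
import cv2
a=cv2.imread('pics/ds.png')[250:600,150:500]; cv2.imwrite('pics/ds2.png',cv2.resize(a,(600,600)))
E
```

```text
[0.57261894 0.23284519 0.22985708] [0.00335018 0.76332677 0.64597465 0.00614516] [ 2.82199928e-01  2.55495320e-01 -5.68642370e-02  1.24448222e+00
 -1.10481570e-03  2.01914464e+00] [ 1.16184065 -0.42861865  7.60208052] 0.26919600661577336 17.3
wrist rim 2283 mid [0.5718 0.2344 0.125 ] ext [0.0501 0.0485 0.012 ] zmax 0.131 mean [0.5706 0.2367 0.1245] circ [0.5726 0.2337] 0.0205
wrist cap 281 mid [0.5755 0.2375 0.1444] ext [0.0223 0.0175 0.0207] zmax 0.1548 mean [0.5757 0.2394 0.1426] circ [0.5749 0.234 ] 0.0077
```

View pics/ds2.png

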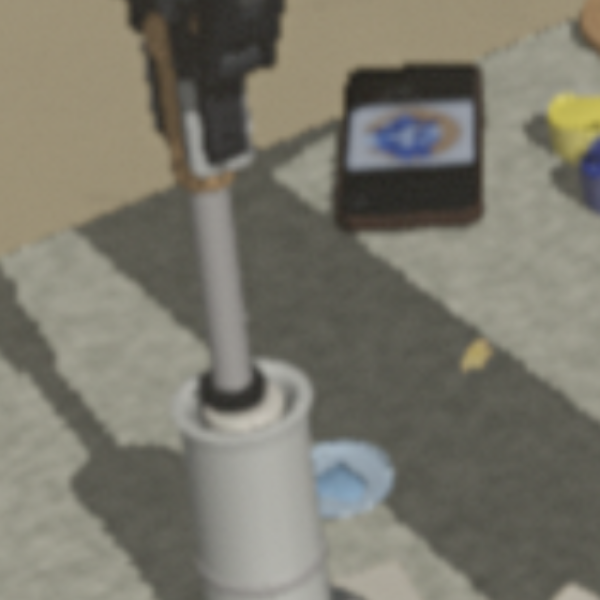

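View pics/dw.png

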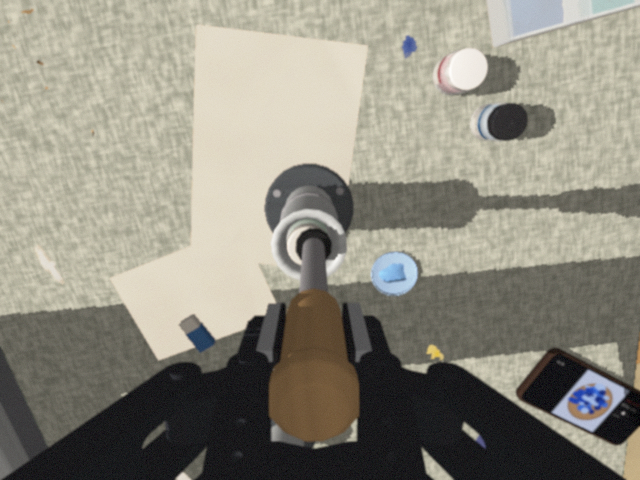

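```bash
cat > corr.py <<'E'
from h import *
s=env.observe(); w=s['tool_rot']; r=R.from_quat([w[1],w[2],w[3],w[0]])
z=r.as_matrix()[:,2]; t=np.cross(z,[0,0,-1]); print('tilt z',z.round(4),'fix rotvec deg',np.degrees(t).round(2))
foot=s['tool_pos']+z*.105+r.as_matrix()[:,1]*.0007+np.array([0,.0009,0])
print('tcp',s['tool_pos'].round(4),'foot',foot.round(4),'F',s['wrist_force'].round(1),'M',s['wrist_torque'].round(2),s['time'])
E
python3 corr.py
```

```text
tilt z [ 0.0123  0.0023 -0.9999] fix rotvec deg [-0.13  0.71  0.  ]
tcp [0.5722 0.2327 0.2291] foot [0.5742 0.2337 0.1241] F [ 1.8 -0.9  5.2] M [-0.03 -0.59 -0.05] 17.4
```

Call:
{"api": "play_rows", "payload": {
  "rows": [
    [[-1,-0.5,-1,-0.1,1,0,1],[-1,-0.5,-3,-0.1,1,0,1],[-1,-0.5,-5,-0.1,1,0,1],[-1,-0.5,-7,-0.1,1,0,1]]
  ]
}}

```text
time: 17.9
tool_pos: [0.5725, 0.2325, 0.2234]
tool_rot: [-0.001, 0.763, 0.646, -0.0]
wrist_force: [2.3, 0.7, 8.5]
width: 0.26
```

```bash
python3 corr.py
```

```text
tilt z [-0.0024  0.0014 -1.    ] fix rotvec deg [-0.08 -0.14 -0.  ]
tcp [0.5725 0.2325 0.2234] foot [0.573  0.2334 0.1184] F [2.3 0.7 8.5] M [-0.01 -0.65  0.04] 17.9
```

Call:
{"api": "play_rows", "payload": {
  "rows": [
    [[-2,0,-2,0,0.3,0,1],[-2,0,-4,0,0.3,0,1],[-2,0,-6,0,0.3,0,1]]
  ]
}}

```text
time: 18.27
tool_pos: [0.5724, 0.2328, 0.2192]
tool_rot: [-0.002, 0.763, 0.646, -0.001]
wrist_force: [2.8, -0.3, 7.5]
width: 0.266
```

```bash
python3 corr.py;  python3 look.py e
```

```text
tilt z [-0.0036  0.0023 -1.    ] fix rotvec deg [-0.13 -0.21 -0.  ]
tcp [0.5724 0.2328 0.2192] foot [0.5727 0.2338 0.1142] F [ 2.8 -0.3  7.5] M [-0.07 -0.91  0.02] 18.275
[0.5724191  0.23277881 0.21917639] [-2.04321357e-03  7.63434896e-01  6.45881220e-01 -6.59007268e-04] [ 0.28015257  0.27204966 -0.05794232  1.24368057  0.00318801  2.01738274] [ 2.84451408 -0.28027288  7.50419075] 0.2659915134307172 18.275
wrist rim 2587 mid [0.5719 0.2342 0.125 ] ext [0.0503 0.0493 0.0119] zmax 0.1309 mean [0.5725 0.2366 0.1241] circ [0.5718 0.2335] 0.0199
wrist cap 246 mid [0.5736 0.2376 0.1445] ext [0.0136 0.0073 0.0209] zmax 0.155 mean [0.5744 0.2394 0.1449] circ [0.5735 0.234 ] 0.0069
```

View pics/ew.png

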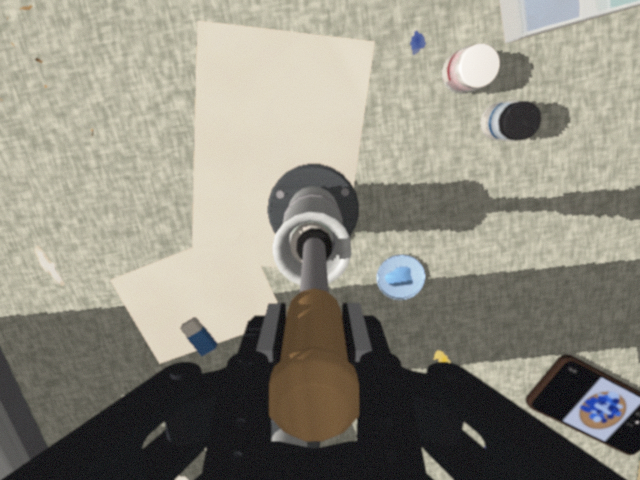

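The foot stands about 2 mm off centre towards +x and is dragging on the cap. I'll lift, recentre and press again.

Call:
{"api": "play_rows", "payload": {
  "rows": [
    [[0,0,6,0,0,0,1],[-1.5,-0.5,8,-0.1,-0.2,0,1],[-1.5,-0.5,8,-0.1,-0.2,0,1],[-1.5,-0.5,8,-0.1,-0.2,0,1]]
  ]
}}

```text
time: 18.88
tool_pos: [0.5698, 0.2321, 0.2259]
tool_rot: [-0.001, 0.763, 0.646, -0.001]
wrist_force: [1.5, -0.6, -1.2]
width: 0.269
```

```bash
python3 corr.py;  python3 look.py f
python3 - <<'E'
from h import *
s=env.observe(); f=env.grab_frame('wrist'); T=c2w(f,s); W,ok=cloud(f,T); tp=s['tool_pos']
for z0 in np.arange(.12,.21,.01):
    m=ok&(W[...,2]>z0)&(W[...,2]<z0+.01)&(np.hypot(W[...,0]-tp[0],W[...,1]-tp[1])<.015)
    u=np.indices(m.shape)[1]; q=W[m&(abs(u-313)<20)]
    if len(q)>5: print(round(z0,2),len(q),'mid x,y',((q.min(0)+q.max(0))/2)[:2].round(4),'ext',(q.max(0)-q.min(0)).round(4)[:2],'maxy',(q[:,1].max()).round(4))
E
```

```text
tilt z [-2.9e-03 -1.0e-04 -1.0e+00] fix rotvec deg [ 0.   -0.17  0.  ]
tcp [0.5698 0.2321 0.2259] foot [0.5702 0.2329 0.1209] F [ 1.5 -0.6 -1.2] M [-0.04 -0.04 -0.01] 18.875
[0.56982809 0.23207777 0.22587698] [-0.00091704  0.76340326  0.64592054 -0.00112853] [ 2.81381825e-01  2.63908895e-01 -5.43159018e-02  1.25538094e+00
  7.51956371e-04  2.01851463e+00] [ 1.4544168  -0.59372481 -1.21767432] 0.2685283090346126 18.875
wrist rim 2486 mid [0.5719 0.2337 0.125 ] ext [0.0505 0.05   0.0119] zmax 0.1309 mean [0.5722 0.2364 0.1253] circ [0.5722 0.2336] 0.0199
wrist cap 233 mid [0.5704 0.237  0.1445] ext [0.0136 0.0072 0.0209] zmax 0.155 mean [0.571  0.2388 0.145 ] circ [0.5701 0.2333] 0.007
0.12 476 mid x,y [0.5706 0.2347] ext [0.0233 0.0214] maxy 0.2454
0.13 166 mid x,y [0.5702 0.236 ] ext [0.0221 0.018 ] maxy 0.245
0.14 107 mid x,y [0.5706 0.2377] ext [0.0135 0.0061] maxy 0.2407
0.15 125 mid x,y [0.5709 0.2371] ext [0.0134 0.0069] maxy 0.2405
0.16 146 mid x,y [0.5709 0.2367] ext [0.0135 0.0076] maxy 0.2405
0.17 160 mid x,y [0.571 0.237] ext [0.0133 0.0068] maxy 0.2404
0.18 194 mid x,y [0.5708 0.2368] ext [0.0139 0.0077] maxy 0.2407
0.19 223 mid x,y [0.571  0.2366] ext [0.0138 0.0077] maxy 0.2404
0.2 178 mid x,y [0.5714 0.2371] ext [0.0128 0.0068] maxy 0.2405
```

View pics/fw.png

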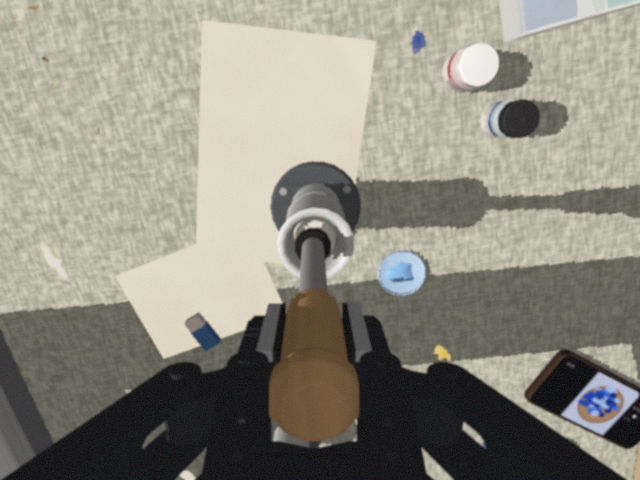

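Now the foot is about 1 mm to −x of the centre, which suits the +x drift seen while pressing. I'm pressing again.

Call:
{"api": "play_rows", "payload": {
  "rows": [
    [[0.5,0,-4,0,0,0,1],[0.5,0,-7,0,0,0,1],[0.5,0,-9,0,0,0,1],[0.5,0,-11,0,0,0,1]]
  ]
}}

```text
time: 19.52
tool_pos: [0.5716, 0.2325, 0.2173]
tool_rot: [-0.0, 0.763, 0.646, 0.001]
wrist_force: [-0.3, 0.6, 7.8]
width: 0.265
```

```bash
python3 corr.py
```

```text
tilt z [ 7.0e-04  1.1e-03 -1.0e+00] fix rotvec deg [-0.06  0.04  0.  ]
tcp [0.5716 0.2325 0.2173] foot [0.5724 0.2334 0.1123] F [-0.3  0.6  7.8] M [-0.16  0.56 -0.02] 19.525
```

Call:
{"api": "play_rows", "payload": {
  "rows": [
    [[-0.7,0,-2,0,0.2,0,1],[-0.7,0,-4,0,0.2,0,1],[-0.7,0,-6,0,0.2,0,1],[-0.7,0,-8,0,0.2,0,1]]
  ]
}}

```text
time: 20.02
tool_pos: [0.5717, 0.2328, 0.2116]
tool_rot: [-0.001, 0.763, 0.646, 0.001]
wrist_force: [-2.3, 0.0, 7.6]
width: 0.267
```

```bash
python3 corr.py
```

```text
tilt z [ 1.0e-04  1.9e-03 -1.0e+00] fix rotvec deg [-0.11  0.    0.  ]
tcp [0.5717 0.2328 0.2116] foot [0.5724 0.2337 0.1066] F [-2.3  0.   7.6] M [-0.23  0.5  -0.05] 20.025
```

Call:
{"api": "play_rows", "payload": {
  "rows": [
    [[-0.5,0,-2,-0.1,0,0,1],[-0.5,0,-4,-0.1,0,0,1],[-0.5,0,-6,-0.1,0,0,1],[-0.5,0,-8,-0.1,0,0,1]]
  ]
}}

```text
time: 20.52
tool_pos: [0.5718, 0.2331, 0.2058]
tool_rot: [0.0, 0.763, 0.646, 0.001]
wrist_force: [-1.4, -0.5, 6.3]
width: 0.262
```

```bash
python3 corr.py
```

```text
tilt z [ 0.0022  0.001  -1.    ] fix rotvec deg [-0.06  0.12  0.  ]
tcp [0.5718 0.2331 0.2058] foot [0.5727 0.2339 0.1008] F [-1.4 -0.5  6.3] M [-0.12  0.65 -0.  ] 20.525
```

Call:
{"api": "play_rows", "payload": {
  "rows": [
    [[-0.5,-0.5,-2,-0.1,0.2,0,1],[-0.5,-0.5,-4,-0.1,0.2,0,1],[-0.5,-0.5,-6,-0.1,0.2,0,1]]
  ]
}}

```text
time: 20.9
tool_pos: [0.5719, 0.2329, 0.2019]
tool_rot: [0.0, 0.763, 0.646, 0.0]
wrist_force: [-1.2, -0.6, 8.0]
width: 0.265
```

Call:
{"api": "play_rows", "payload": {
  "rows": [
    [[-0.5,-0.5,-2,-0.1,0.1,0,1],[-0.5,-0.5,-4,-0.1,0.1,0,1],[-0.5,-0.5,-6,-0.1,0.1,0,1]]
  ]
}}

```text
time: 21.28
tool_pos: [0.572, 0.2329, 0.1981]
tool_rot: [0.001, 0.763, 0.646, 0.0]
wrist_force: [-1.9, 1.0, 8.2]
width: 0.263
```

```bash
python3 corr.py
```

```text
tilt z [ 1.4e-03 -3.0e-04 -1.0e+00] fix rotvec deg [0.02 0.08 0.  ]
tcp [0.572  0.2329 0.1981] foot [0.5729 0.2337 0.0931] F [-1.9  1.   8.2] M [-0.1   0.7  -0.01] 21.275
```

Call:
{"api": "play_rows", "payload": {
  "rows": [
    [[-0.5,-0.3,-2,0,0.1,0,1],[-0.5,-0.3,-4,0,0.1,0,1],[-0.5,-0.3,-6,0,0.1,0,1]]
  ]
}}

```text
time: 21.65
tool_pos: [0.572, 0.2329, 0.1942]
tool_rot: [0.0, 0.763, 0.646, 0.001]
wrist_force: [-3.0, -0.3, 8.1]
width: 0.267
```

Call:
{"api": "play_rows", "payload": {
  "rows": [
    [[-0.5,-0.3,-2,0,0.1,0,1],[-0.5,-0.3,-4,0,0.1,0,1],[-0.5,-0.3,-6,0,0.1,0,1]]
  ]
}}

```text
time: 22.02
tool_pos: [0.572, 0.233, 0.1903]
tool_rot: [-0.0, 0.763, 0.646, 0.001]
wrist_force: [-2.8, 0.8, 9.3]
width: 0.266
```

```bash
python3 corr.py
```

```text
tilt z [ 0.0016  0.0015 -1.    ] fix rotvec deg [-0.09  0.09  0.  ]
tcp [0.572  0.233  0.1903] foot [0.5728 0.2339 0.0853] F [-2.8  0.8  9.3] M [-0.17  0.71 -0.03] 22.025
```

Call:
{"api": "play_rows", "payload": {
  "rows": [
    [[0,-0.3,-2,0,0.1,0,1],[0,-0.3,-4,0,0.1,0,1],[0,-0.3,-6,0,0.1,0,1]]
  ]
}}

```text
time: 22.4
tool_pos: [0.5723, 0.2329, 0.1862]
tool_rot: [-0.0, 0.763, 0.646, 0.001]
wrist_force: [-2.4, -0.7, 7.9]
width: 0.266
```

Call:
{"api": "play_rows", "payload": {
  "rows": [
    [[0,-0.3,-2,0,0.1,0,1],[0,-0.3,-4,0,0.1,0,1],[0,-0.3,-5,0,0.1,0,1]]
  ]
}}

```text
time: 22.78
tool_pos: [0.5725, 0.2329, 0.1832]
tool_rot: [-0.001, 0.763, 0.646, 0.001]
wrist_force: [-2.2, 0.2, 8.7]
width: 0.261
```

Call:
{"api": "play_rows", "payload": {
  "rows": [
    [[-0.5,-0.3,-2,0,0.1,0,1],[-0.5,-0.3,-4,0,0.1,0,1],[-0.5,-0.3,-5,0,0.1,0,1]]
  ]
}}

```text
time: 23.15
tool_pos: [0.5726, 0.2329, 0.1806]
tool_rot: [-0.001, 0.763, 0.646, 0.002]
wrist_force: [-1.5, -0.9, 10.8]
width: 0.268
```

Call:
{"api": "play_rows", "payload": {
  "rows": [
    [[-0.5,-0.3,-2,0,0.1,0,1],[-0.5,-0.3,-4,0,0.1,0,1],[-0.5,-0.3,-5,0,0.1,0,1]]
  ]
}}

```text
time: 23.52
tool_pos: [0.5728, 0.2329, 0.1791]
tool_rot: [-0.001, 0.763, 0.646, 0.002]
wrist_force: [-3.4, 0.7, 15.0]
width: 0.263
```

```bash
python3 corr.py
```

```text
tilt z [ 0.0021  0.0046 -1.    ] fix rotvec deg [-0.26  0.12  0.  ]
tcp [0.5728 0.2329 0.1791] foot [0.5737 0.2341 0.0741] F [-3.4  0.7 15. ] M [-0.35  1.39  0.03] 23.525
```

The force climbs past 10 N and the motion has stopped, so this is the stop. I'm holding a steady push there.

Call:
{"api": "play_rows", "payload": {
  "rows": [
    [[0,-0.3,-3.6,-0.1,0.1,0,1],[0,-0.3,-3.6,-0.1,0.1,0,1]]
  ]
}}

```text
time: 23.78
tool_pos: [0.573, 0.2329, 0.179]
tool_rot: [-0.001, 0.763, 0.647, 0.002]
wrist_force: [-4.9, -0.4, 14.9]
width: 0.266
```

Call:
{"api": "play_rows", "payload": {
  "rows": [
    [[0,0,-3.6,0,0,0,1],[0,0,-3.6,0,0,0,1],[0,0,-3.6,0,0,0,1],[0,0,-3.6,0,0,0,1],[0,0,-3.6,0,0,0,1]]
  ]
}}

```text
time: 24.4
tool_pos: [0.5731, 0.2332, 0.179]
tool_rot: [-0.001, 0.763, 0.647, 0.003]
wrist_force: [-5.2, -0.6, 14.6]
width: 0.265
```

```bash
python3 corr.py
```

```text
tilt z [ 0.0035  0.0048 -1.    ] fix rotvec deg [-0.27  0.2   0.  ]
tcp [0.5731 0.2332 0.179 ] foot [0.5741 0.2345 0.074 ] F [-5.2 -0.6 14.6] M [-0.37  1.61 -0.01] 24.4
```

To be safe against friction between the rod and the ribs, one slightly firmer hold, well under 25 N.

Call:
{"api": "play_rows", "payload": {
  "rows": [
    [[-1,-0.3,-4.3,-0.2,0.2,0,1],[-1,-0.3,-4.6,-0.2,0.2,0,1],[-1,-0.3,-4.6,-0.2,0.2,0,1],[-1,-0.3,-4.6,-0.2,0.2,0,1],[-1,-0.3,-4.6,-0.2,0.2,0,1]]
  ]
}}

```text
time: 25.02
tool_pos: [0.5729, 0.2335, 0.1786]
tool_rot: [0.0, 0.763, 0.647, 0.002]
wrist_force: [-4.7, -0.2, 15.9]
width: 0.266
```

Call:
{"api": "play_rows", "payload": {
  "rows": [
    [[0,0,-3.9,0,0,0,1],[0,0,-3.9,0,0,0,1],[0,0,-3.9,0,0,0,1],[0,0,-3.9,0,0,0,1]]
  ]
}}

```text
time: 25.52
tool_pos: [0.573, 0.2336, 0.1785]
tool_rot: [0.0, 0.763, 0.647, 0.003]
wrist_force: [-5.5, -1.4, 15.7]
width: 0.266
```

```bash
python3 corr.py; python3 look.py g
```

```text
tilt z [ 0.0049  0.0033 -1.    ] fix rotvec deg [-0.19  0.28  0.  ]
tcp [0.573  0.2336 0.1785] foot [0.5742 0.2348 0.0735] F [-5.5 -1.4 15.7] M [-0.47  1.69  0.05] 25.525
[0.57296923 0.23363909 0.17849458] [3.19857989e-04 7.62669722e-01 6.46781497e-01 2.91326687e-03] [ 2.81905985e-01  2.92691091e-01 -1.18559076e-01  1.15396776e+00
  1.79982128e-03  2.01678272e+00] [-5.546849   -1.38816196 15.74809818] 0.26635649159593805 25.525
wrist rim 2653 mid [0.5718 0.2353 0.125 ] ext [0.0506 0.0468 0.012 ] zmax 0.131 mean [0.5727 0.2384 0.1245] circ [0.5721 0.2343] 0.021
wrist cap 425 mid [0.5733 0.2373 0.1445] ext [0.0137 0.008  0.0209] zmax 0.1549 mean [0.574  0.2393 0.145 ] circ [0.5732 0.2339] 0.0069
```

View pics/gw.png

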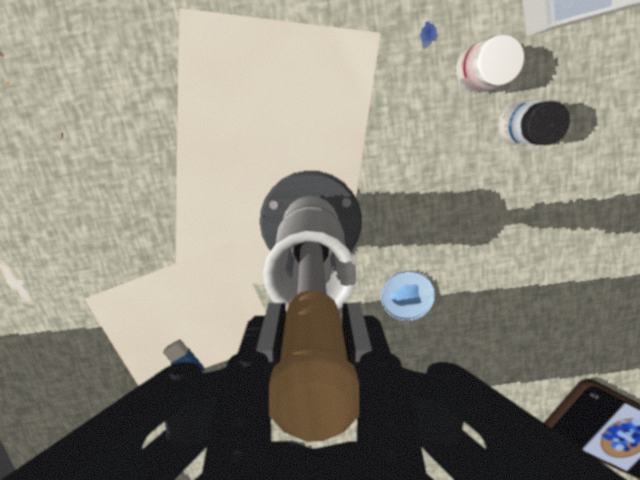

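Held steady at 15–16 N with no motion, and the slope matches the sprung pad. Cap depth is about 51 mm. I'm withdrawing the rod straight up.

Call:
{"api": "play_rows", "payload": {
  "rows": [
    [[0,0,10,0,0,0,1],[-1,-1,40,-0.2,0.3,0,1],[-1,-1,80,-0.2,0.3,0,1],[-1,-1,115,-0.2,0.3,0,1],[-1,-1,127,-0.2,0.3,0,1]]
  ]
}}

```text
time: 26.25
tool_pos: [0.5733, 0.2331, 0.3082]
tool_rot: [0.001, 0.763, 0.647, 0.002]
wrist_force: [-0.3, -0.3, -1.1]
width: 0.264
```

Call:
{"api": "play_rows", "payload": {
  "rows": [
    [[-5,-40,0,0,0,0,1],[-12,-79,0,0,0,0,1],[-12,-79,0,0,0,0,1],[-12,-79,0,0,0,0,1]]
  ]
}}

```text
time: 26.75
tool_pos: [0.561, 0.1541, 0.3072]
tool_rot: [0.0, 0.763, 0.647, 0.001]
wrist_force: [-0.5, 0.8, -0.5]
width: 0.265
```

```bash
python3 look.py i; python3 corr.py; python3 - <<'E'
from h import *
s=env.observe(); f=env.grab_frame('wrist'); T=c2w(f,s); W,ok=cloud(f,T); tp=s['tool_pos']
for z0 in np.arange(.19,.30,.01):
    m=ok&(W[...,2]>z0)&(W[...,2]<z0+.01)&(np.hypot(W[...,0]-tp[0],W[...,1]-tp[1])<.04)
    u=np.indices(m.shape)[1]; q=W[m&(abs(u-313)<20)]
    if len(q)>5: print(round(z0,2),len(q),'mid x,y',((q.min(0)+q.max(0))/2-tp)[:2].round(4),'ext',(q.max(0)-q.min(0)).round(4)[:2],'maxy',(q[:,1].max()-tp[1]).round(4),q[:,2].min())
p=slab(W,ok,(.5718,.2332),.014,.0,.12); h=np.histogram(p[:,2],bins=np.arange(0,.125,.005)); print(h[0])
g=p[abs(p[:,2]-np.median(p[:,2]))<.005]; print(np.median(p[:,2]),g.mean(0))
E
```

```text
[0.56101849 0.15410347 0.30717966] [3.54403094e-04 7.62794502e-01 6.46639237e-01 1.45583147e-03] [ 1.56524716e-01  1.68207126e-01 -3.59619685e-03  1.39613719e+00
  9.08041798e-04  1.89177613e+00] [-0.47412884  0.80051012 -0.54319833] 0.2646489278743124 26.75
wrist rim 1684 mid [0.5717 0.2334 0.1238] ext [0.0506 0.0499 0.0096] zmax 0.1286 mean [0.5719 0.2339 0.1244] circ [0.5719 0.233 ] 0.0217
wrist cap 0
tilt z [ 0.0032  0.0013 -1.    ] fix rotvec deg [-0.07  0.18  0.  ]
tcp [0.5612 0.1547 0.3075] foot [0.5623 0.1556 0.2025] F [-0.9 -0.2 -0.8] M [ 0.05 -0.01 -0.01] 26.85
0.2 141 mid x,y [0.0008 0.003 ] ext [0.0234 0.02  ] maxy 0.013 0.2030173838486781
0.21 483 mid x,y [0.0008 0.0024] ext [0.0231 0.0203] maxy 0.0126 0.2100003646214808
0.22 109 mid x,y [0.0007 0.0051] ext [0.0137 0.0058] maxy 0.008 0.22019128862522952
0.23 123 mid x,y [0.001  0.0044] ext [0.0133 0.0072] maxy 0.008 0.23000965259086292
0.24 133 mid x,y [0.0008 0.0042] ext [0.0138 0.0075] maxy 0.008 0.2400035334330694
0.25 160 mid x,y [0.001  0.0046] ext [0.0134 0.007 ] maxy 0.0082 0.25008247369636616
0.26 178 mid x,y [0.0008 0.0043] ext [0.0138 0.0072] maxy 0.0079 0.26002534467313987
0.27 211 mid x,y [0.0008 0.0042] ext [0.0139 0.0077] maxy 0.0081 0.27004528878482226
0.28 216 mid x,y [0.0013 0.0046] ext [0.013 0.007] maxy 0.0082 0.28001344395160815
0.29 10 mid x,y [0.0003 0.0097] ext [0.0121 0.0038] maxy 0.0116 0.29062292148352686
[  0   0   0   0   0   0   0   0   0   0   0   0   0   0 576 174   0   0
   0   0   0   0   0   0]
0.07442736333903033 [0.57201702 0.23331003 0.07440441]
```

View pics/iw.png

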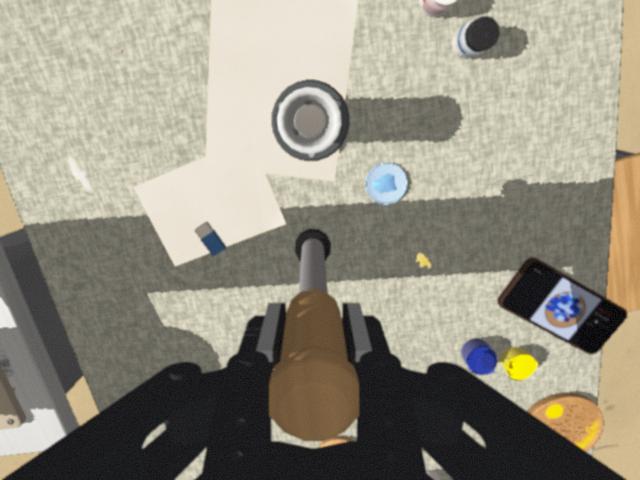

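Cap is down the sleeve at (311,118), z ≈ 0.074 m and centred; the rod is unslipped and plumb. I'm returning to the recorded grasp position (0.5007, −0.0271).

Call:
{"api": "play_rows", "payload": {
  "rows": [
    [[-15,-45,0,0,0,0,1],[-30,-90,0,0,0,0,1],[-45,-135,0,0,0,0,1],[-60,-181,0,-0.1,0.2,0,1],[-60,-181,0,-0.1,0.2,0,1]]
  ]
}}

```text
time: 27.52
tool_pos: [0.5008, -0.0279, 0.3077]
tool_rot: [0.0, 0.763, 0.646, -0.0]
wrist_force: [0.3, -0.2, -2.3]
width: 0.266
```

Call:
{"api": "play_rows", "payload": {
  "rows": [
    [[0,0,-40,0,0,0,1],[0,0,-80,0,0,0,1],[0,0,-115,0,0,0,1],[0,0,-125,0,0,0,1],[0,0,-125,0,0,0,1]]
  ]
}}

```text
time: 28.15
tool_pos: [0.501, -0.0272, 0.1826]
tool_rot: [-0.0, 0.763, 0.646, -0.001]
wrist_force: [0.8, 0.0, -0.6]
width: 0.267
```

```bash
python3 corr.py;  python3 - <<'E'
from h import *
f,T,W,ok=rep('wrist',[('hrim',(.500,-.027),.035,.043,.053),('fl',(.500,-.027),.045,.003,.011)]); save('j.png',f['image'])
tp=env.observe()['tool_pos']; m=ok&(W[...,2]>.1)&(W[...,2]<.14)&(np.hypot(W[...,0]-tp[0],W[...,1]-tp[1])<.012)
q=W[m]; print('rod',((q.min(0)+q.max(0))/2)[:2],q[:,1].max()-.007)
E
```

```text
tilt z [-9.e-04 -6.e-04 -1.e+00] fix rotvec deg [ 0.03 -0.05  0.  ]
tcp [ 0.501  -0.0272  0.1826] foot [ 0.5016 -0.0264  0.0776] F [ 0.8  0.  -0.6] M [-0.03 -0.03 -0.05] 28.15
wrist hrim 964 mid [ 0.5005 -0.0253  0.0467] ext [0.0462 0.0447 0.0074] zmax 0.0505 mean [ 0.501  -0.0217  0.0475] circ [ 0.5006 -0.0259] 0.0209
wrist fl 3184 mid [ 0.5006 -0.0239  0.0071] ext [0.0713 0.0678 0.0077] zmax 0.0109 mean [ 0.5026 -0.0157  0.008 ] circ [ 0.5015 -0.0216] 0.0252
rod [ 0.50154714 -0.02267613] -0.026014090404276533
```

View pics/j.png

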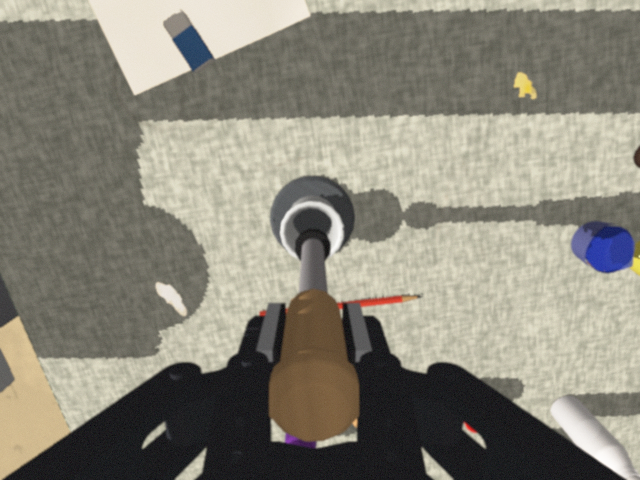

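The foot is over the holder bore and matches the rim centre within 1 mm. I'm inserting it down to TCP z ≈ 0.114.

Call:
{"api": "play_rows", "payload": {
  "rows": [
    [[-0.5,0,-15,0,0,0,1],[-0.5,0,-30,0,0,0,1],[-0.5,0,-45,0,0,0,1],[-0.5,0,-60,0,0,0,1],[-0.5,0,-66,0,0,0,1]]
  ]
}}

```text
time: 28.82
tool_pos: [0.5002, -0.0273, 0.116]
tool_rot: [-0.0, 0.763, 0.646, -0.001]
wrist_force: [-0.0, 1.1, 0.1]
width: 0.268
```

Call:
{"api": "play_rows", "payload": {
  "rows": [
    [[0,0,-1.5,0,0,0,1],[0,0,-3,0,0,0,1],[0,0,-3,0,0,0,1]]
  ]
}}

```text
time: 29.2
tool_pos: [0.5006, -0.0274, 0.1134]
tool_rot: [0.0, 0.763, 0.646, -0.0]
wrist_force: [0.3, -0.2, -0.6]
width: 0.269
```

```bash
python3 corr.py
```

```text
tilt z [-4.e-04 -7.e-04 -1.e+00] fix rotvec deg [ 0.04 -0.02  0.  ]
tcp [ 0.5006 -0.0274  0.1134] foot [ 0.5012 -0.0267  0.0084] F [ 0.3 -0.2 -0.6] M [ 0.01 -0.01 -0.04] 29.2
```

Call:
{"api": "play_rows", "payload": {
  "rows": [
    [[0,0,-1,0,0,0,1],[0,0,-1,0,0,0,0.4],[0,0,-1,0,0,0,0.1],[0,0,-1,0,0,0,-0.5],[0,0,0,0,0,0,-1]]
  ]
}}

```text
time: 29.82
tool_pos: [0.5005, -0.0274, 0.1133]
tool_rot: [0.0, 0.763, 0.646, -0.0]
wrist_force: [0.6, 0.5, -0.3]
width: 0.855
```

Call:
{"api": "play_rows", "payload": {
  "rows": [
    [[0,0,0,0,0,0,-1],[0,0,0,0,0,0,-1],[0,0,0,0,0,0,-1]]
  ]
}}

```text
time: 30.2
tool_pos: [0.5005, -0.0274, 0.1133]
tool_rot: [0.0, 0.763, 0.646, -0.0]
wrist_force: [0.7, -0.0, 0.4]
width: 1.002
```

Call:
{"api": "play_rows", "payload": {
  "rows": [
    [[0,0,25,0,0,0,-1],[0,0,60,0,0,0,-1],[0,0,110,0,0,0,-1],[0,0,150,0,0,0,-1],[-10,-40,155,0,0,0,-1]]
  ]
}}

```text
time: 30.82
tool_pos: [0.4932, -0.067, 0.2723]
tool_rot: [0.003, 0.762, 0.648, 0.002]
wrist_force: [1.4, -0.5, -0.6]
width: 1.0
```

Call:
{"api": "play_rows", "payload": {
  "rows": [
    [[-4,-40,0,0,0,0,-1],[-4,-40,0,0,0,0,-1],[-4,-40,0,0,0,0,-1]]
  ]
}}

```text
time: 31.2
tool_pos: [0.4889, -0.1067, 0.2721]
tool_rot: [0.003, 0.762, 0.648, 0.002]
wrist_force: [0.1, 0.7, -0.0]
width: 0.998
```

```bash
python3 - <<'E'
from h import *
s=env.observe(); print(s['tool_pos'],s['wrist_force'],s['width'],s['time'])
f,T,W,ok=rep('wrist',[('knob',(.5,-.027),.03,.15,.175),('hrim',(.5,-.027),.035,.043,.053)]); save('kw.png',f['image'])
g,T,W,ok=rep('scene',[('knob',(.498,-.027),.03,.15,.175),('shaft',(.498,-.027),.02,.06,.095)]); save('ks.png',g['image'])
for c in ('scene','top'):
  h=env.grab_frame(c); T=c2w(h)
  for n in ('eraser','pencil','pot_lid','ramrod_foot','ramrod_grip'):
    for d in env.landmark_of(c,n)[:1]: print(c,n,round(d['score'],2),cam2w(d['at'],T).round(3))
E
```

```text
[ 0.48891055 -0.1067081   0.27209267] [ 0.12013279  0.67917989 -0.04932816] 0.9983487573910803 31.2
wrist knob 1751 mid [ 0.5011 -0.0273  0.1641] ext [0.0283 0.0288 0.0098] zmax 0.1689 mean [ 0.5011 -0.0272  0.1652] circ [ 0.501  -0.0273] 0.01
wrist hrim 510 mid [ 0.5007 -0.0265  0.0486] ext [0.0468 0.047  0.0046] zmax 0.0509 mean [ 0.5001 -0.0264  0.0485] circ [ 0.5007 -0.0265] 0.0221
scene knob 195 mid [ 0.4982 -0.0244  0.1592] ext [0.0276 0.0262 0.0181] zmax 0.1682 mean [ 0.4953 -0.0227  0.1617] circ [ 0.4977 -0.025 ] 0.01
scene shaft 131 mid [ 0.4972 -0.026   0.0775] ext [0.0122 0.0147 0.0349] zmax 0.095 mean [ 0.4959 -0.0237  0.0776] circ [ 0.4976 -0.0256] 0.0055
scene eraser 0.69 [ 0.433  0.119 -0.001]
scene pencil 0.79 [ 0.509 -0.116  0.003]
scene pot_lid 0.54 [ 0.646  0.153 -0.   ]
scene ramrod_foot 0.67 [ 0.497 -0.028  0.01 ]
top eraser 0.42 [ 0.43   0.11  -0.003]
top pot_lid 0.7 [ 0.644  0.147 -0.002]
top ramrod_grip 0.5 [ 0.501 -0.033  0.13 ]
```

View pics/kw.png

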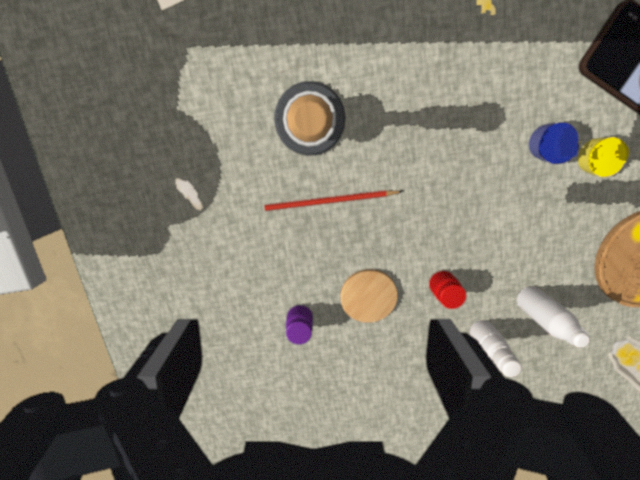

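View pics/ks.png

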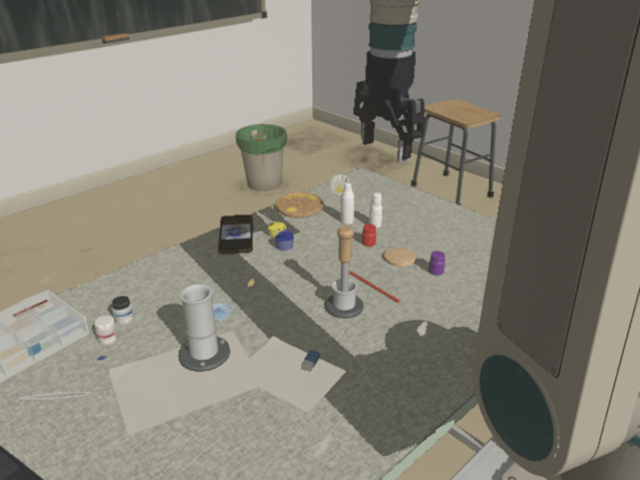

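The ramrod stands upright in its holder at (345,270) in the scene view. Eraser, pencil and lid are where they were, and the arm is clear. I'm handing in.

```bash
python3 - <<'E'
from h import *
print(env.hand_in(), env.observe()['time'])
E
```

```text
the job is handed in; nothing more can be done
the job is handed in; nothing more can be done
```

The jar is packed on the stop, the ramrod is back upright in its holder, and the job was handed in at about 31 s. No verdict is reported on hand-in.

- **Jar start:** I took the pale-capped jar from the beech blank and let it go in the sleeve mouth, where it stood about 2 mm off the axis.
- **Push:** The ramrod rubbed at about 6–9 N on the way down. At the stop the force climbed, and I held 15–16 N at the wrist for about 2 s with no motion. The highest wrist reading was 15.9 N.
- **Last checks:** The cap is about 51 mm below the rim and centred on the sleeve axis. The ramrod is upright, its knob within 1 mm of its starting place. Eraser and pot lid read within about 5 mm of their starts in both final pictures. The pencil read the same in the scene picture, but the network did not find it in the top one; the wrist picture shows it undisturbed.
- **What did not go cleanly:** Early in the push the foot crept about 2 mm off centre, so I lifted it once and recentred. During the final hold there was also a sideways force of about 5 N. The force on the jar itself may therefore be slightly less than the wrist reading. The cameras' absolute positions disagreed by 2–4 mm, so I used wrist-camera relative measurements for the fits.

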